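Open the curing box and draw up its lock plunger

ROBOT

A 7-joint arm with a two-finger parallel gripper is mounted at the origin on the work surface. World frame = base frame: x ahead of the robot, y to its left, z up, the work surface at z = 0. Lengths are in m, angles in rad, forces in N, time in s.
With the tool pointing down it reaches from about 0.4 to 0.85 m from the base axis. Payload 4.5 kg.
Tool frame: the origin (TCP) lies midway between the tips of the shut fingers; the grasp point (between the pads) lies 19 mm behind it; z points along the fingers, y is the direction in which the jaws open and shut (so a half turn about z gives the same grasp; the last joint's range is limited). The gripper opens to 85 mm and grips with 20 to 120 N. Pads are 22 mm wide; open, the fingers measure 114 mm over their backs; the gripper's body (76 mm by 85 mm) begins 54 mm behind the grasp point. The pads swing forward as they close: fully open they stand 13 mm farther back than shut.
Start: joints at [-1.224, 0.689, -0.195, 1.565, 0.157, 0.902, -0.215], TCP at [0.192, 0.595, 0.231] pointing down, gripper open.
Joint ranges: [-3.01, 3.01], [-0.46, 2.08], [-1.47, 1.51], [0.13, 2.56], [-1, 4.14], [0.04, 2.09], [-2.66, 2.66]. Speed limits (rad/s): [2.57, 2.57, 3.14, 3.14, 3.14, 3.14, 3.14].

INTERFACE

Orientations are given as a unit quaternion [x, y, z, w].
In Python, from plant import get_state, get_image, finish_job gives the robot as it stands.
- The arm moves only by the tool carry_out, never from a script. Its argument "rows" is a list of rows, each an object of numbers: "dx", "dy", "dz": the shift along the tool's x, y, z in mm; "wx", "wy", "wz": the turn, a rotation vector about the tool's x, y, z in degrees; "claw": the closure, from 0 (fully open) to 1 (shut). A call has 1 to 8 rows; each row shifts and turns the pose as measured when the row begins, along the tool's axes as they then stand; what a row does not reach is not made up. A row lasts 1/10 s, in which the tool goes at most 50 mm and 8.59 degrees, less where a joint would pass 70% of its speed; a pose out of reach is approached as far as the arm can. A call with a gripper value outside its range is refused whole. The fingers move at their own pace and stop on an object; "grip_force" is the grip in N (left out, the last holds). Time passes only in rows, so rows that do not move let the fingers close. It gives the time, the measured TCP pose, the force and the opening at its end, in the units of the state.
- get_state(): the state, without advancing time (a new reading comes with each control period).
- get_image(name): name is "scene" or "top" or "wrist"; returns a dict with "frame" (400x640x3 uint8, red, green, blue), "camera_matrix" (3x3 intrinsics, pixels), "world_from_camera" (4x4, takes a point from camera to world coordinates). Camera axes: x right, y down, z forward; pixel columns grow to the right and rows downward; lengths in m; the calibration is good to about 2 mm. A picture is of the moment at which its call begins. There is no depth.
- finish_job(): hands the job in, once; it reports no verdict.
The state is a dict: "time": time; "joints": joint angles; "qd": joint speeds; "effort": joint torques, N m; "tool_pos": TCP position; "eef_rot": TCP orientation; "ft_force": force on the tool from outside, world axes, zero at the start; "moment": the same for the moment, N m; "gripper_width": opening from 0.0 (shut) to 1.0 (fully open).
Only numpy, scipy, OpenCV 4.12 (cv2) and the standard library are available. Lean on these libraries where they do the work, as an engineer would, in place of code of your own. Each camera call takes 0.05 s, during which the arm holds its last target.

TASK

On the repair bench, swing the grey hood of the curing box up past its spring's over-centre point until it stays fully open by itself. Then take the hook tool from its rack, hook the wire loop down in the box's well and draw the lock plunger all the way up to its stop without touching the loop with the fingers. Hang the hook tool back in the slot of its rack as you found it, let go, and leave everything else on the bench where it is.

Things in the scene. Friction and masses are not known exactly. Their poses are not given: they have to be found in the camera images.
- curing_box: fixed curing box, white base slab 200 x 240 x 25 mm (x, y, z) with an aluminium block (110 x 90 mm, top 120 mm above the bench) under a grey sheet hood; origin: centre of its underside on the bench; its -x side (hood handle) faces the robot, z up; yaw varies
- hood (a joint): hood angle, rad: 0 shut, 1.9 fully open at its stop, leaning back from the robot. Turns about the box's y line at hood_hinge; 0.45 kg. An over-centre spring presses it shut (6 N at the handle, falling as it rises). Balance at about 1.06 rad: let go below, it falls shut; beyond 1.2 it swings by itself to 1.9 within 2 s and stays. Shut it spans 27 to 140 mm above the bench, 226 mm wide
- hood_hinge (a point): middle of the hinge line, 95 mm behind (+x) the box's origin, 50 mm above the bench; axes parallel to the box
- hood_handle (a point): middle of the hood's round steel handle bar, 12 mm thick, 120 mm long along the box's y, 35 mm out from the hood's front face, a leg at each end. Shut: 100 mm above the bench, 230 mm in front of and 50 mm above the hinge. Free space below it and behind it to the face: push it up from below with fingers tilted 45 degrees forward, or pinch it from above
- well_mouth (a point): centre of the mouth of the well in the block, at the block's top, 120 mm above the bench, under the hood; vertical rectangular well, 80 mm along the box's x, 42 mm along its y, 95 mm deep, at x = -10 mm in the box's frame
- pull_loop: lock plunger: flat round head (37 mm) with an upright steel wire arch, wire 6 mm, in the box's y-z plane, 36 mm wide outside, 24 inside, opening 41 mm high; 12 mm to box +x of the well's centre, so the well's free half is on its -x side. Slides straight up 45 mm to its stop, friction about 6 N, stays where left. Origin: head's underside, 27 to 31 mm above the bench at the start, 72 at the stop
- loop_crown (a point): middle of the arch's top wire (wire centre): 80 to 84 mm above the bench at the start (36 to 40 mm below the well's mouth), 125 mm at the upper stop
- hook_tool: loose hook tool, 0.15 kg, upright in its rack. Origin: centre of the underside of its collar (44 mm across, 8 thick). Black handle above, 24 x 20 mm (tool x, y), top 75 mm over the origin; grip across y. Below, an 8 mm shank, then a J: 8 mm foot pointing to tool +x, its axis 125 mm below the origin; at x = 24 mm a 7 mm tip turns up, its top 107.5 mm below the origin
- hook_bend (a point): where a hooked wire rests: top of the foot, 12 mm to +x of the shank's axis, 121 mm below the tool's origin; clear gap between shank and tip 16.5 mm
- rack: fixed tool rack, 100 x 120 mm, origin centre of its underside on the bench; a level fork plate (90 x 110 x 8 mm, top 150 mm above the bench) on two side posts, over a 12 mm base slab; yaw varies; rack and box may stand on either side of the bench
- rack_slot (a point): home of the hook tool's origin, on the plate's top over the rack's origin. The 18 mm slot runs along the rack's x, open to -x; closed end 9 mm to +x. The tool starts here, hook to the rack's +x; the hook cannot pass up through the slot: lift the tool a few mm and draw it out to the rack's -x (75 mm clears the collar); free below for the hook
- battery: bystander: grey battery pack 85 x 40 x 28 mm, origin centre of underside
- drone_body: bystander: grey drone body with two arms, about 130 x 180 x 36 mm, origin centre of underside
- solder_spool: bystander: metal spool 60 mm across, 40 mm high, origin centre of underside
- spray_can: bystander: yellow can 60 mm across, 190 mm high, origin centre of underside
- screwdriver: bystander: screwdriver lying flat, handle to its -x
- pliers: bystander: pliers with blue grips lying flat, 135 mm long
- headphones: bystander: white headphones lying flat, about 215 x 160 mm, 34 mm high
There are look-alikes about, which are no part of the job. Of the things shaped like the hook_tool, the black one is meant.

How it is judged:
By the outcome, as a careful person would: the job done as asked, in the order asked, and still so for the second after the job is handed in, with the robot touching nothing.
It also fails if it takes over 70 s, if anything falls off the work surface, if the arm or the gripper's body presses on something with over 40 N, if the wrist force passes 120 N, or if a joint passes its speed limit or range.

## Working session

There is one attempt and no reset: what is moved stays moved. The work goes in short steps, Python scripts to look and compute and a tool call to move; the robot and the scene stay as the last step left them, time stands still between calls to the robot, and variables do not carry over. Pictures are saved under pics/ and viewed, and the job is handed in when it is done.

Besides the shell and the picture viewer there is one more tool, called as name(argument=value, ...), one argument or row to a line, values as JSON. carry_out: Moves the arm, as the interface text tells. Its arguments: {"type":"object","properties":{"rows":{"type":"array"},"grip_force":{"type":"number"}},"required":["rows"]}

```bash
ls; mkdir -p pics
cat > h.py <<'E'
import numpy as np, cv2
from plant import get_state, get_image
from scipy.spatial.transform import Rotation as R
def snap(n,f):
    d=get_image(n); cv2.imwrite('pics/'+f+'.png',d['frame'][:,:,::-1]); np.savez('pics/'+f+'.npz',K=d['camera_matrix'],T=d['world_from_camera'],f=d['frame']); return d
def load(f): return np.load('pics/'+f+'.npz')
def ray(f,u,v):
    d=load(f); r=d['T'][:3,:3]@np.linalg.inv(d['K'])@np.array([u,v,1.]); return d['T'][:3,3],r/np.linalg.norm(r)
def plane(f,u,v,z):
    o,r=ray(f,u,v); return o+r*(z-o[2])/r[2]
def tri(*a):
    A=np.zeros((3,3));b=np.zeros(3);L=[]
    for f,u,v in a:
        o,r=ray(f,u,v);P=np.eye(3)-np.outer(r,r);A+=P;b+=P@o;L.append((o,P))
    p=np.linalg.solve(A,b); return p,[round(1000*np.linalg.norm(P@(p-o)),1) for o,P in L]
def proj(f,p):
    d=load(f); c=np.linalg.inv(d['T'])@np.append(p,1); q=d['K']@c[:3]; return q[:2]/q[2]
def st():
    s=get_state(); r=R.from_quat(s['eef_rot']); print('t',round(s['time'],2),'pos',np.round(s['tool_pos'],4),'F',np.round(s['ft_force'],1),'w',round(s['gripper_width'],3)); print(np.round(r.as_matrix(),3)); print('q',np.round(s['joints'],2)); return s,r
E
python3 - <<'E'
from h import *
for n in ['scene','top','wrist']:
    d=snap(n,n+'0'); print(n,np.round(d['world_from_camera'],3).tolist(),np.round(d['camera_matrix'],1).tolist())
st()
E
```

```text
pics
scene [[-0.41, 0.768, -0.493, 1.094], [0.912, 0.338, -0.231, 0.275], [-0.011, -0.544, -0.839, 1.217], [0.0, 0.0, 0.0, 1.0]] [[417.6, 0.0, 313.5], [0.0, 417.6, 201.4], [0.0, 0.0, 1.0]]
top [[-0.019, -0.997, 0.071, 0.368], [-1.0, 0.02, 0.017, -0.03], [-0.019, -0.07, -0.997, 1.657], [0.0, 0.0, 0.0, 1.0]] [[430.2, 0.0, 318.5], [0.0, 430.2, 199.9], [0.0, 0.0, 1.0]]
wrist [[0.308, 0.916, 0.259, 0.126], [0.952, -0.295, -0.086, 0.616], [-0.002, 0.272, -0.962, 0.374], [0.0, 0.0, 0.0, 1.0]] [[288.8, 0.0, 322.0], [0.0, 288.8, 201.7], [0.0, 0.0, 1.0]]
t 0.15 pos [0.1922 0.5942 0.2307] F [ 0.4  0.6 -0. ] w 1.002
[[-0.951  0.308 -0.   ]
 [ 0.308  0.951 -0.001]
 [-0.    -0.001 -1.   ]]
q [-1.22  0.69 -0.19  1.57  0.16  0.9  -0.22]
```

View pics/scene0.png

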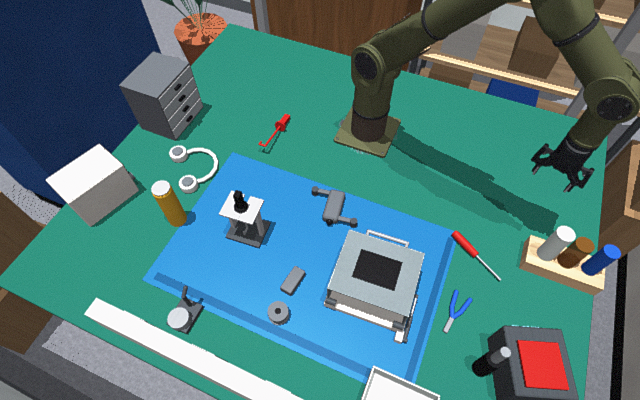

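View pics/top0.png

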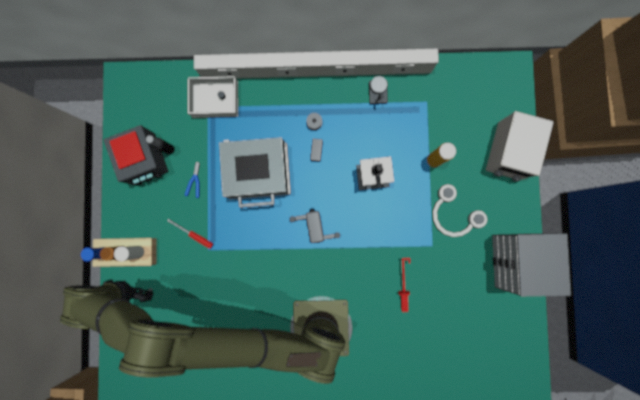

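View pics/wrist0.png

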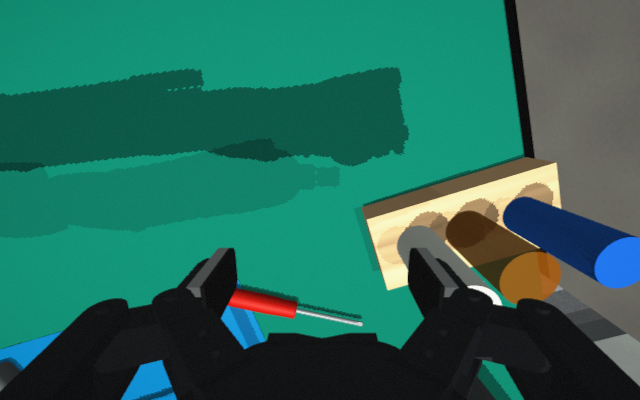

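Run:
```python
import cv2,numpy as np
s=cv2.imread('pics/scene0.png');t=cv2.imread('pics/top0.png')
cv2.imwrite('pics/c1.png',np.hstack([cv2.resize(s[180:255,205:280],(400,400),interpolation=2),cv2.resize(t[145:200,350:405],(400,400),interpolation=2)]))
cv2.imwrite('pics/c2.png',np.hstack([cv2.resize(s[222:347,315:430],None,fx=3.4,fy=3.4,interpolation=2)[:420],cv2.resize(t[130:215,210:300],None,fx=4.4,fy=4.9,interpolation=2)[:416].copy() if 0 else cv2.resize(t[130:215,210:300],(400,420),interpolation=2)]))
```

```text
(no output)
```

View pics/c1.png

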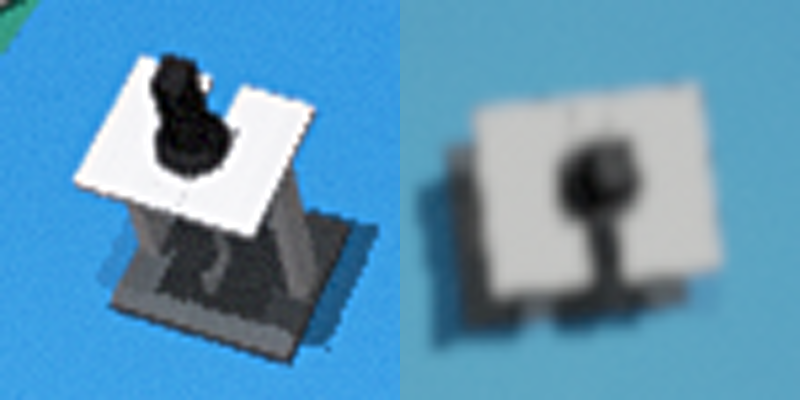

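View pics/c2.png

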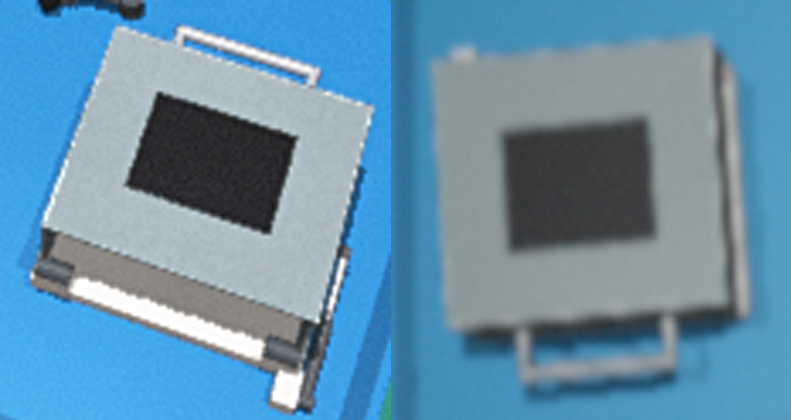

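Run:
```python
from h import *
P=[tri(('scene0',*a),('top0',*b)) for a,b in [((349.7,230.2),(287,191.7)),((424.4,253.5),(223.3,196.8)),((409.1,316.7),(219.5,142.5)),((327.4,289.6),(282.2,137.7)),((367.4,232.3),(273.2,203.9)),((407.6,244),(240.2,205.9))]]
for p,e in P: print(np.round(p,4),e)
p=[x[0] for x in P]
print('yaw', [np.round(np.degrees(np.arctan2(v[1],v[0])),1) for v in (p[2]-p[1],p[3]-p[0],-np.array([-(p[1]-p[0])[1],(p[1]-p[0])[0]])*-1, )], (p[4]+p[5])/2)
# rack
f=lambda x,y:(205+x*75/400,180+y*75/400); g=lambda x,y:(350+(x-400)*55/400,145+y*55/400)
for a,b in [((75,183),(697,82)),((253,236),(478,105)),((315,106),(492,297)),((140,56),(722,268)),((192,145),(597,183)),((178,72),(618,160))]:
    q,e=tri(('scene0',*f(*a)),('top0',*g(*b))); print('rack',np.round(q,4),e)
```

```text
[0.5067 0.1118 0.1315] [np.float64(3.3), np.float64(3.3)]
[0.4935 0.3366 0.1369] [np.float64(1.1), np.float64(1.1)]
[0.6882 0.3494 0.1416] [np.float64(2.0), np.float64(2.0)]
[0.7026 0.1252 0.1311] [np.float64(1.9), np.float64(1.9)]
[0.4682 0.1623 0.0914] [np.float64(1.2), np.float64(1.2)]
[0.4621 0.2842 0.0986] [np.float64(1.2), np.float64(1.2)]
yaw [np.float64(3.8), np.float64(3.9), np.float64(-176.6)] [0.46516295 0.2232436  0.0949582 ]
rack [ 0.6236 -0.2605  0.1508] [np.float64(0.9), np.float64(0.9)]
rack [ 0.614  -0.1532  0.1514] [np.float64(2.0), np.float64(2.0)]
rack [ 0.5219 -0.1603  0.1492] [np.float64(0.8), np.float64(0.8)]
rack [ 0.5331 -0.2705  0.1503] [np.float64(0.2), np.float64(0.2)]
rack [ 0.5755 -0.2113  0.1524] [np.float64(0.1), np.float64(0.1)]
rack [ 0.5746 -0.2101  0.2259] [np.float64(2.6), np.float64(2.6)]
```

```bash
cat >> h.py <<'E'
def Rz(yaw,tilt=0,flip=False):
    """tool down, tool y along box y (yaw deg), x toward -box x; tilt: fingers lean forward (deg)"""
    c,s=np.cos(np.radians(yaw)),np.sin(np.radians(yaw)); t=np.radians(tilt)
    y=np.array([-s,c,0]); z=np.array([c*np.sin(t),s*np.sin(t),-np.cos(t)]); 
    if flip: y=-y
    return R.from_matrix(np.column_stack([np.cross(y,z),y,z]))
def plan(p,r,n):
    s=get_state(); r0=R.from_quat(s['eef_rot']); p0=np.array(s['tool_pos']); w=(r0.inv()*r).as_rotvec(); step=(np.array(p)-p0)/n
    print('total mm',np.round(1000*(p-p0),1),'deg',round(np.degrees(np.linalg.norm(w)),1))
    for i in range(n):
        ri=r0*R.from_rotvec(w*i/n); d=1000*ri.inv().apply(step); q=np.degrees(w/n)
        print(f'{{"dx":{d[0]:.1f},"dy":{d[1]:.1f},"dz":{d[2]:.1f},"wx":{q[0]:.1f},"wy":{q[1]:.1f},"wz":{q[2]:.1f}}}')
E
python3 - <<'E'
from h import *
for u,v in [(290,218),(338,236),(315,212),(318,240)]: print(np.round(plane('top0',u,v,.03),3))
plan([0.38,0.235,0.23],Rz(3.7,0),16)
E
```

```text
[0.417 0.108 0.03 ]
[ 0.346 -0.072  0.03 ]
[0.438 0.013 0.03 ]
[0.332 0.003 0.03 ]
total mm [ 187.8 -359.2   -0.7] deg 21.6
{"dx":-18.1,"dy":-17.8,"dz":0.1,"wx":-0.0,"wy":-0.0,"wz":-1.4}
{"dx":-17.7,"dy":-18.2,"dz":0.1,"wx":-0.0,"wy":-0.0,"wz":-1.4}
{"dx":-17.2,"dy":-18.6,"dz":0.1,"wx":-0.0,"wy":-0.0,"wz":-1.4}
{"dx":-16.8,"dy":-19.0,"dz":0.1,"wx":-0.0,"wy":-0.0,"wz":-1.4}
{"dx":-16.3,"dy":-19.4,"dz":0.1,"wx":-0.0,"wy":-0.0,"wz":-1.4}
{"dx":-15.9,"dy":-19.8,"dz":0.1,"wx":-0.0,"wy":-0.0,"wz":-1.4}
{"dx":-15.4,"dy":-20.1,"dz":0.1,"wx":-0.0,"wy":-0.0,"wz":-1.4}
{"dx":-14.9,"dy":-20.5,"dz":0.1,"wx":-0.0,"wy":-0.0,"wz":-1.4}
{"dx":-14.4,"dy":-20.8,"dz":0.1,"wx":-0.0,"wy":-0.0,"wz":-1.4}
{"dx":-13.9,"dy":-21.2,"dz":0.1,"wx":-0.0,"wy":-0.0,"wz":-1.4}
{"dx":-13.4,"dy":-21.5,"dz":0.1,"wx":-0.0,"wy":-0.0,"wz":-1.4}
{"dx":-12.9,"dy":-21.8,"dz":0.1,"wx":-0.0,"wy":-0.0,"wz":-1.4}
{"dx":-12.4,"dy":-22.1,"dz":0.0,"wx":-0.0,"wy":-0.0,"wz":-1.4}
{"dx":-11.9,"dy":-22.4,"dz":0.0,"wx":-0.0,"wy":-0.0,"wz":-1.4}
{"dx":-11.3,"dy":-22.7,"dz":0.0,"wx":-0.0,"wy":-0.0,"wz":-1.4}
{"dx":-10.8,"dy":-22.9,"dz":0.0,"wx":-0.0,"wy":-0.0,"wz":-1.4}
```

carry_out(
  rows=[
    {"dx": -18,"dy": -18,"wz": -1.4,"claw": 0},
    {"dx": -18,"dy": -18,"wz": -1.4,"claw": 1},
    {"dx": -17,"dy": -19,"wz": -1.4,"claw": 1},
    {"dx": -17,"dy": -19,"wz": -1.4,"claw": 1},
    {"dx": -16,"dy": -19,"wz": -1.4,"claw": 1},
    {"dx": -16,"dy": -20,"wz": -1.4,"claw": 1},
    {"dx": -15,"dy": -20,"wz": -1.4,"claw": 1},
    {"dx": -15,"dy": -20,"wz": -1.4,"claw": 1},
  ],
)

```text
$.rows[0]: bad value
```

carry_out(
  rows=[
    {"dx": -14,"dy": -21,"wz": -1.4,"claw": 1},
    {"dx": -14,"dy": -21,"wz": -1.4,"claw": 1},
    {"dx": -13,"dy": -21,"wz": -1.4,"claw": 1},
    {"dx": -13,"dy": -22,"wz": -1.4,"claw": 1},
    {"dx": -12,"dy": -22,"wz": -1.4,"claw": 1},
    {"dx": -12,"dy": -22,"wz": -1.4,"claw": 1},
    {"dx": -11,"dy": -23,"wz": -1.4,"claw": 1},
    {"dx": -11,"dy": -23,"wz": -1.4,"claw": 1},
  ],
)

```text
$.rows[0]: bad value
```

Run:
```python
from h import *
s,r=st(); snap('wrist','w1'); snap('scene','s1')
plan([0.39,0.218,0.16],Rz(3.7,45),8)
```

```text
t 0.15 pos [0.1922 0.5942 0.2307] F [ 0.4  0.6 -0. ] w 1.002
[[-0.951  0.308 -0.   ]
 [ 0.308  0.951 -0.001]
 [-0.    -0.001 -1.   ]]
q [-1.22  0.69 -0.19  1.57  0.16  0.9  -0.22]
total mm [ 197.8 -376.4  -70.9] deg 49.7
{"dx":-38.0,"dy":-37.2,"dz":8.9,"wx":-1.1,"wy":-5.6,"wz":-2.6}
{"dx":-35.3,"dy":-39.0,"dz":11.7,"wx":-1.1,"wy":-5.6,"wz":-2.6}
{"dx":-32.2,"dy":-40.7,"dz":14.3,"wx":-1.1,"wy":-5.6,"wz":-2.6}
{"dx":-28.9,"dy":-42.4,"dz":16.5,"wx":-1.1,"wy":-5.6,"wz":-2.6}
{"dx":-25.3,"dy":-43.9,"dz":18.3,"wx":-1.1,"wy":-5.6,"wz":-2.6}
{"dx":-21.4,"dy":-45.3,"dz":19.7,"wx":-1.1,"wy":-5.6,"wz":-2.6}
{"dx":-17.4,"dy":-46.6,"dz":20.8,"wx":-1.1,"wy":-5.6,"wz":-2.6}
{"dx":-13.3,"dy":-47.7,"dz":21.4,"wx":-1.1,"wy":-5.6,"wz":-2.6}
```

View pics/w1.png

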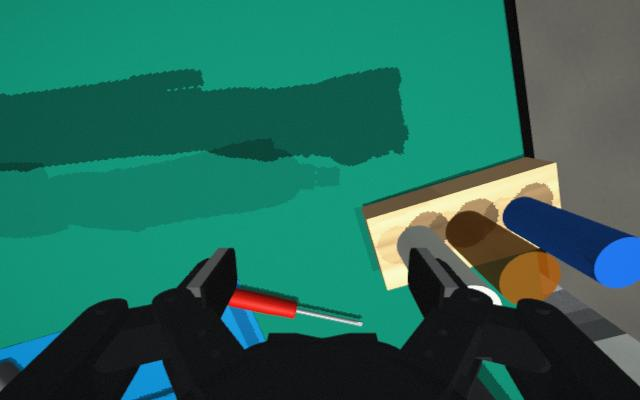

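carry_out(
  rows=[
    {"dx": -18,"dy": -18,"dz": 0,"wx": 0,"wy": 0,"wz": -1.4,"claw": 1},
    {"dx": -18,"dy": -18,"dz": 0,"wx": 0,"wy": 0,"wz": -1.4,"claw": 1},
    {"dx": -17,"dy": -19,"dz": 0,"wx": 0,"wy": 0,"wz": -1.4,"claw": 1},
    {"dx": -17,"dy": -19,"dz": 0,"wx": 0,"wy": 0,"wz": -1.4,"claw": 1},
    {"dx": -16,"dy": -19,"dz": 0,"wx": 0,"wy": 0,"wz": -1.4,"claw": 1},
    {"dx": -16,"dy": -20,"dz": 0,"wx": 0,"wy": 0,"wz": -1.4,"claw": 1},
    {"dx": -15,"dy": -20,"dz": 0,"wx": 0,"wy": 0,"wz": -1.4,"claw": 1},
    {"dx": -15,"dy": -20,"dz": 0,"wx": 0,"wy": 0,"wz": -1.4,"claw": 1},
  ],
)

```text
time: 1.05
tool_pos: [0.2868, 0.4131, 0.2295]
eef_rot: [0.051, 0.999, 0.001, -0.001]
ft_force: [0.6, -0.2, -0.3]
gripper_width: 0.002
```

carry_out(
  rows=[
    {"dx": -14,"dy": -21,"dz": 0,"wx": 0,"wy": 0,"wz": -1.4,"claw": 1},
    {"dx": -14,"dy": -21,"dz": 0,"wx": 0,"wy": 0,"wz": -1.4,"claw": 1},
    {"dx": -13,"dy": -21,"dz": 0,"wx": 0,"wy": 0,"wz": -1.4,"claw": 1},
    {"dx": -13,"dy": -22,"dz": 0,"wx": 0,"wy": 0,"wz": -1.4,"claw": 1},
    {"dx": -12,"dy": -22,"dz": 0,"wx": 0,"wy": 0,"wz": -1.4,"claw": 1},
    {"dx": -12,"dy": -22,"dz": 0,"wx": 0,"wy": 0,"wz": -1.4,"claw": 1},
    {"dx": -11,"dy": -23,"dz": 0,"wx": 0,"wy": 0,"wz": -1.4,"claw": 1},
    {"dx": -11,"dy": -23,"dz": 0,"wx": 0,"wy": 0,"wz": -1.4,"claw": 1},
  ],
)

```text
time: 1.85
tool_pos: [0.3887, 0.2291, 0.2294]
eef_rot: [-0.051, 0.999, 0.001, -0.0]
ft_force: [0.4, 0.1, -0.5]
gripper_width: -0.0
```

Run:
```python
from h import *
s,r=st(); snap('wrist','w1'); snap('scene','s1')
plan([0.39,0.218,0.16],Rz(3.7,45),8)
```

```text
t 1.85 pos [0.3887 0.2291 0.2294] F [ 0.4  0.1 -0.5] w -0.0
[[-0.995 -0.102 -0.001]
 [-0.102  0.995  0.003]
 [ 0.001  0.003 -1.   ]]
q [-0.38  0.49 -0.38  2.06  0.29  0.64  0.72]
total mm [ -0.   -8.1 -69.1] deg 45.1
{"dx":0.1,"dy":-1.0,"dz":8.6,"wx":0.1,"wy":-5.6,"wz":0.2}
{"dx":0.9,"dy":-1.0,"dz":8.6,"wx":0.1,"wy":-5.6,"wz":0.2}
{"dx":1.8,"dy":-1.0,"dz":8.5,"wx":0.1,"wy":-5.6,"wz":0.2}
{"dx":2.6,"dy":-1.0,"dz":8.2,"wx":0.1,"wy":-5.6,"wz":0.2}
{"dx":3.4,"dy":-1.0,"dz":8.0,"wx":0.1,"wy":-5.6,"wz":0.2}
{"dx":4.1,"dy":-1.0,"dz":7.6,"wx":0.1,"wy":-5.6,"wz":0.2}
{"dx":4.9,"dy":-1.0,"dz":7.1,"wx":0.1,"wy":-5.6,"wz":0.2}
{"dx":5.5,"dy":-1.0,"dz":6.6,"wx":0.1,"wy":-5.6,"wz":0.2}
```

View pics/w1.png

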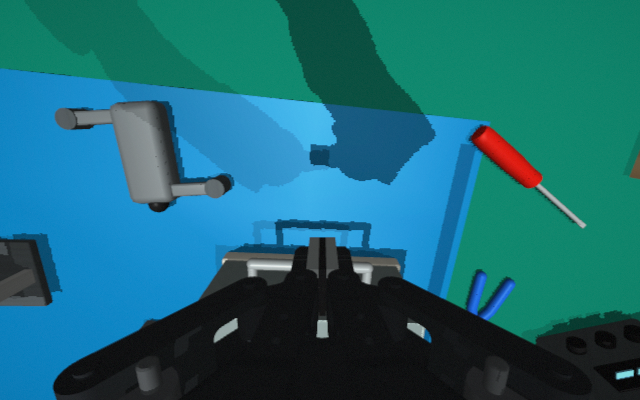

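View pics/s1.png

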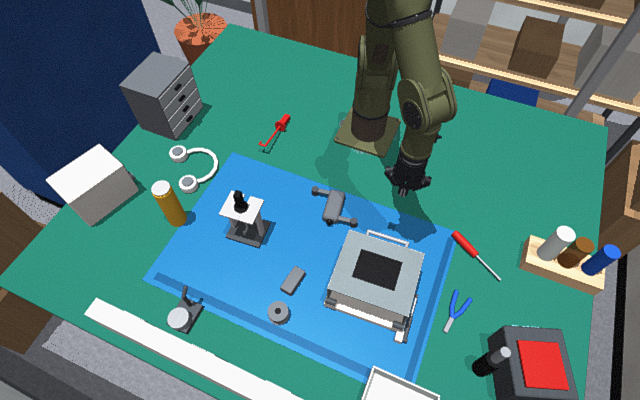

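carry_out(
  rows=[
    {"dx": 0,"dy": -1,"dz": 8.6,"wx": 0,"wy": -5.6,"wz": 0.2,"claw": 1},
    {"dx": 1,"dy": -1,"dz": 8.6,"wx": 0,"wy": -5.6,"wz": 0.2,"claw": 1},
    {"dx": 2,"dy": -1,"dz": 8.5,"wx": 0,"wy": -5.6,"wz": 0.2,"claw": 1},
    {"dx": 2.6,"dy": -1,"dz": 8.2,"wx": 0,"wy": -5.6,"wz": 0.2,"claw": 1},
    {"dx": 3.4,"dy": -1,"dz": 8,"wx": 0,"wy": -5.6,"wz": 0.2,"claw": 1},
    {"dx": 4,"dy": -1,"dz": 7.6,"wx": 0,"wy": -5.6,"wz": 0.2,"claw": 1},
    {"dx": 5,"dy": -1,"dz": 7,"wx": 0,"wy": -5.6,"wz": 0.2,"claw": 1},
    {"dx": 5.5,"dy": -1,"dz": 6.6,"wx": 0,"wy": -5.6,"wz": 0.2,"claw": 1},
  ],
)

```text
time: 2.75
tool_pos: [0.3898, 0.1899, 0.1897]
eef_rot: [-0.03, 0.981, -0.044, 0.188]
ft_force: [-0.5, -0.2, -0.8]
gripper_width: -0.0
```

Run:
```python
from h import *
s,r=st(); snap('wrist','w2'); snap('scene','s2')
for z in [p for p in ([0.465,0.223,0.098],[0.468,0.162,.095],[0.462,.284,.098])]: print(proj('w2',np.array(z)))
```

```text
t 2.75 pos [0.3898 0.1899 0.1897] F [-0.5 -0.2 -0.8] w -0.0
[[-0.927 -0.042  0.372]
 [-0.075  0.994 -0.075]
 [-0.367 -0.098 -0.925]]
q [-0.84  0.52  0.04  2.45  1.7   0.31 -0.84]
[362.47638853 238.27915847]
[299.23514721 232.05214   ]
[428.58511883 242.51813492]
```

View pics/w2.png

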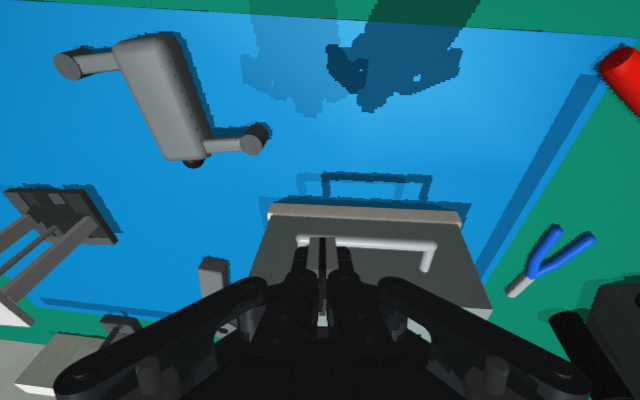

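Run:
```python
from h import *
plan([0.42,0.222,0.16],Rz(3.7,45),8)
```

```text
total mm [ 32.   32.8 -28.8] deg 24.4
{"dx":-2.7,"dy":4.3,"dz":4.5,"wx":-0.7,"wy":-3.0,"wz":0.3}
{"dx":-2.5,"dy":4.2,"dz":4.7,"wx":-0.7,"wy":-3.0,"wz":0.3}
{"dx":-2.2,"dy":4.2,"dz":4.9,"wx":-0.7,"wy":-3.0,"wz":0.3}
{"dx":-1.9,"dy":4.1,"dz":5.0,"wx":-0.7,"wy":-3.0,"wz":0.3}
{"dx":-1.7,"dy":4.1,"dz":5.1,"wx":-0.7,"wy":-3.0,"wz":0.3}
{"dx":-1.4,"dy":4.0,"dz":5.3,"wx":-0.7,"wy":-3.0,"wz":0.3}
{"dx":-1.1,"dy":4.0,"dz":5.4,"wx":-0.7,"wy":-3.0,"wz":0.3}
{"dx":-0.8,"dy":3.9,"dz":5.5,"wx":-0.7,"wy":-3.0,"wz":0.3}
```

carry_out(
  rows=[
    {"dx": -3,"dy": 4,"dz": 4.5,"wx": -0.7,"wy": -3,"wz": 0.3,"claw": 1},
    {"dx": -3,"dy": 4,"dz": 4.7,"wx": -0.7,"wy": -3,"wz": 0.3,"claw": 1},
    {"dx": -2,"dy": 4,"dz": 5,"wx": -0.7,"wy": -3,"wz": 0.3,"claw": 1},
    {"dx": -2,"dy": 4,"dz": 5,"wx": -0.7,"wy": -3,"wz": 0.3,"claw": 1},
    {"dx": -2,"dy": 4,"dz": 5,"wx": -0.7,"wy": -3,"wz": 0.3,"claw": 1},
    {"dx": -1,"dy": 4,"dz": 5,"wx": -0.7,"wy": -3,"wz": 0.3,"claw": 1},
    {"dx": -1,"dy": 4,"dz": 5,"wx": -0.7,"wy": -3,"wz": 0.3,"claw": 1},
    {"dx": -1,"dy": 4,"dz": 5,"wx": -0.7,"wy": -3,"wz": 0.3,"claw": 1},
  ],
)

```text
time: 3.65
tool_pos: [0.4165, 0.2316, 0.1544]
eef_rot: [-0.052, 0.947, -0.023, 0.318]
ft_force: [-2.1, 1.2, -1.2]
gripper_width: 0.002
```

Run:
```python
from h import *
s,r=st(); plan([0.42,0.222,0.13],Rz(3.7,45),6)
```

```text
t 3.65 pos [0.4165 0.2316 0.1544] F [-2.1  1.2 -1.2] w 0.002
[[-0.793 -0.084  0.604]
 [-0.113  0.993 -0.011]
 [-0.599 -0.077 -0.797]]
q [-0.31  1.05 -1.31  2.56  1.68  1.61 -1.14]
total mm [  3.5  -9.6 -24.4] deg 9.2
{"dx":2.2,"dy":-1.3,"dz":3.6,"wx":-0.4,"wy":-1.3,"wz":0.6}
{"dx":2.2,"dy":-1.4,"dz":3.6,"wx":-0.4,"wy":-1.3,"wz":0.6}
{"dx":2.3,"dy":-1.4,"dz":3.5,"wx":-0.4,"wy":-1.3,"wz":0.6}
{"dx":2.4,"dy":-1.5,"dz":3.4,"wx":-0.4,"wy":-1.3,"wz":0.6}
{"dx":2.4,"dy":-1.5,"dz":3.4,"wx":-0.4,"wy":-1.3,"wz":0.6}
{"dx":2.5,"dy":-1.6,"dz":3.3,"wx":-0.4,"wy":-1.3,"wz":0.6}
```

Run:
```python
from h import *
snap('scene','s3')
```

```text
(no output)
```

View pics/s3.png

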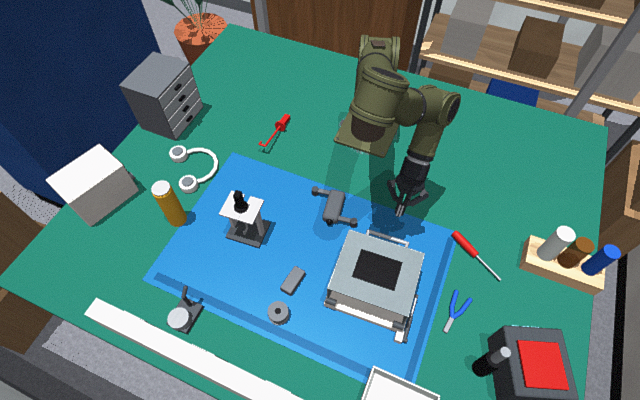

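Run:
```python
from h import *
plan([0.436,0.224,0.086],Rz(3.7,40),8)
```

```text
total mm [ 21.6  -8.6 -63.4] deg 5.8
{"dx":2.7,"dy":-0.7,"dz":8.0,"wx":-0.3,"wy":-0.4,"wz":0.5}
{"dx":2.7,"dy":-0.8,"dz":8.0,"wx":-0.3,"wy":-0.4,"wz":0.5}
{"dx":2.8,"dy":-0.8,"dz":7.9,"wx":-0.3,"wy":-0.4,"wz":0.5}
{"dx":2.8,"dy":-0.9,"dz":7.9,"wx":-0.3,"wy":-0.4,"wz":0.5}
{"dx":2.9,"dy":-1.0,"dz":7.9,"wx":-0.3,"wy":-0.4,"wz":0.5}
{"dx":2.9,"dy":-1.0,"dz":7.8,"wx":-0.3,"wy":-0.4,"wz":0.5}
{"dx":3.0,"dy":-1.1,"dz":7.8,"wx":-0.3,"wy":-0.4,"wz":0.5}
{"dx":3.0,"dy":-1.2,"dz":7.8,"wx":-0.3,"wy":-0.4,"wz":0.5}
```

carry_out(
  rows=[
    {"dx": 3,"dy": -1,"dz": 8,"wx": -0.3,"wy": -0.4,"wz": 0.5,"claw": 1},
    {"dx": 3,"dy": -1,"dz": 8,"wx": -0.3,"wy": -0.4,"wz": 0.5,"claw": 1},
    {"dx": 3,"dy": -1,"dz": 8,"wx": -0.3,"wy": -0.4,"wz": 0.5,"claw": 1},
    {"dx": 3,"dy": -1,"dz": 8,"wx": -0.3,"wy": -0.4,"wz": 0.5,"claw": 1},
  ],
)

```text
time: 4.1
tool_pos: [0.426, 0.23, 0.1125]
eef_rot: [-0.046, 0.948, -0.019, 0.314]
ft_force: [-0.8, -0.0, 0.1]
gripper_width: -0.002
```

Run:
```python
from h import *
s,r=st(); plan([0.436,0.224,0.086],Rz(3.7,40),4)
```

```text
t 4.1 pos [0.426  0.23   0.1125] F [-0.8 -0.   0.1] w -0.002
[[-0.798 -0.074  0.598]
 [-0.098  0.995 -0.007]
 [-0.594 -0.065 -0.801]]
q [-0.25  1.29 -1.47  2.56  1.71  1.89 -1.12]
total mm [ 10.   -6.  -26.5] deg 5.1
{"dx":2.1,"dy":-1.2,"dz":6.8,"wx":-0.6,"wy":-0.9,"wz":0.7}
{"dx":2.2,"dy":-1.3,"dz":6.8,"wx":-0.6,"wy":-0.9,"wz":0.7}
{"dx":2.3,"dy":-1.4,"dz":6.7,"wx":-0.6,"wy":-0.9,"wz":0.7}
{"dx":2.3,"dy":-1.5,"dz":6.7,"wx":-0.6,"wy":-0.9,"wz":0.7}
```

```bash
cat > fk.py <<'E'
import numpy as np, itertools
from scipy.spatial.transform import Rotation as R
from scipy.optimize import least_squares
D=[([-1.224,.689,-.195,1.565,.157,.902,-.215],[.1922,.5942,.2307],[[-0.951,.308,0],[.308,.951,-.001],[0,-.001,-1]]),
([-0.38,.49,-.38,2.06,.29,.64,.72],[.3887,.2291,.2294],[[-0.995,-.102,-.001],[-.102,.995,.003],[.001,.003,-1]]),
([-0.84,.52,.04,2.45,1.7,.31,-.84],[.3898,.1899,.1897],[[-.927,-.042,.372],[-.075,.994,-.075],[-.367,-.098,-.925]]),
([-0.31,1.05,-1.31,2.56,1.68,1.61,-1.14],[.4165,.2316,.1544],[[-.793,-.084,.604],[-.113,.993,-.011],[-.599,-.077,-.797]]),
([-0.25,1.29,-1.47,2.56,1.71,1.89,-1.12],[.426,.23,.1125],[[-.798,-.074,.598],[-.098,.995,-.007],[-.594,-.065,-.801]])]
def fk(q,p,s):
    q=np.array(q)*s
    h,L1,L2,d,c7,e1,e2,b=p
    Z=lambda a:R.from_euler('z',a); Y=lambda a:R.from_euler('y',a)
    r=Z(q[0]+b)*Y(q[1]); x=np.array([0,0,h])+r.apply([0,0,L1]); r=r*Z(q[2]); x=x+r.apply([e1,0,0]); r=r*Y(q[3]); x=x+r.apply([0,0,L2]); r=r*Z(q[4])*Y(q[5]); x=x+r.apply([e2,0,d]); return x,r*Z(q[6]+c7)
E
python3 - <<'E'
from fk import *
best=[]
for sg in itertools.product([1,-1],repeat=4):
    s=np.array([sg[0],1,sg[1],1,sg[2],1,sg[3]])
    f=lambda p:np.concatenate([np.concatenate([3*(fk(q,p,s)[0]-x),(fk(q,p,s)[1].as_matrix()-np.array(m)).ravel()]) for q,x,m in D])
    for c in (0,1.57,3.14,-1.57):
        o=least_squares(f,[.33,.4,.4,.25,c,0,0,0]); best.append((o.cost,sg,np.round(o.x,4),np.round(1000*np.array([fk(q,o.x,s)[0]-x for q,x,m in D]),0).tolist()))
best.sort(key=lambda a:a[0])
for b in best[:4]: print(b)
E
```

```text
(np.float64(0.004164176286580547), (-1, -1, -1, -1), array([ 0.1679,  0.6422,  0.3883,  0.2013,  1.5338, -0.0138,  0.0672,
       -0.0435]), [[-5.0, 8.0, -0.0], [-12.0, -6.0, -1.0], [-1.0, 9.0, -4.0], [-6.0, 4.0, 4.0], [7.0, -5.0, 1.0]])
(np.float64(0.004164176286580576), (-1, -1, -1, -1), array([ 0.1679,  0.6422,  0.3883,  0.2013, -4.7494, -0.0138,  0.0672,
       -0.0435]), [[-5.0, 8.0, -0.0], [-12.0, -6.0, -1.0], [-1.0, 9.0, -4.0], [-6.0, 4.0, 4.0], [7.0, -5.0, 1.0]])
(np.float64(0.004164176286580905), (-1, -1, -1, -1), array([ 0.1679,  0.6422,  0.3883,  0.2013,  1.5338, -0.0138,  0.0672,
       -0.0435]), [[-5.0, 8.0, -0.0], [-12.0, -6.0, -1.0], [-1.0, 9.0, -4.0], [-6.0, 4.0, 4.0], [7.0, -5.0, 1.0]])
(np.float64(0.004164176286584612), (-1, -1, -1, -1), array([ 0.1679,  0.6422,  0.3883,  0.2013,  1.5338, -0.0138,  0.0672,
       -0.0435]), [[-5.0, 8.0, -0.0], [-12.0, -6.0, -1.0], [-1.0, 9.0, -4.0], [-6.0, 4.0, 4.0], [7.0, -5.0, 1.0]])
```

```bash
cat > fk2.py <<'E'
from fk import *
S=np.array([-1,1,-1,1,-1,1,-1])
def fk2(q,p):
    q=np.array(q)*S
    h,L1,L2,d,c7,e0,e1,e1b,e2,b,y1,y2=p
    Z=lambda a:R.from_euler('z',a); Y=lambda a:R.from_euler('y',a)
    r=Z(q[0]+b); x=np.array([0,0,h])+r.apply([e0,y1,0]); r=r*Y(q[1]); x=x+r.apply([0,0,L1]); r=r*Z(q[2]); x=x+r.apply([e1,y2,0]); r=r*Y(q[3]); x=x+r.apply([e1b,0,L2]); r=r*Z(q[4])*Y(q[5]); x=x+r.apply([e2,0,d]); return x,r*Z(q[6]+c7)
def fit(D,reg=.02):
    f=lambda p:np.concatenate([np.concatenate([3*(fk2(q,p)[0]-x),(fk2(q,p)[1].as_matrix()-np.array(m)).ravel()]) for q,x,m in D]+[reg*(p-np.array([.34,.4,.4,.2,1.57,0,0,0,0,0,0,0]))])
    return least_squares(f,[.33,.4,.4,.25,1.57,0,0,0,0,0,0,0])
E
python3 - <<'E'
from fk2 import *
for reg in (.001,.01,.03,.1):
    o=fit(D,reg); print(reg,o.cost,np.round(o.x,3).tolist()); print(np.round(1000*np.array([fk2(q,o.x)[0]-x for q,x,m in D]),0).tolist(),[np.round((fk2(q,o.x)[1].inv()*R.from_matrix(m)).magnitude()*57,1) for q,x,m in D])
E
```

```text
0.001 0.0002875802583082019 [0.339, 0.563, 0.346, 0.322, 1.572, 0.005, 0.001, 0.003, 0.006, -0.001, -0.014, -0.029]
[[-1.0, -0.0, -0.0], [1.0, 0.0, 0.0], [0.0, -1.0, 1.0], [-2.0, 1.0, -2.0], [1.0, -2.0, 1.0]] [np.float64(0.2), np.float64(0.1), np.float64(0.4), np.float64(0.5), np.float64(0.4)]
0.01 0.00028983758740678704 [0.339, 0.563, 0.346, 0.322, 1.572, 0.005, 0.001, 0.003, 0.006, -0.001, -0.014, -0.029]
[[-1.0, -0.0, -0.0], [1.0, 0.0, 0.0], [0.0, -0.0, 1.0], [-2.0, 1.0, -2.0], [1.0, -2.0, 1.0]] [np.float64(0.2), np.float64(0.1), np.float64(0.4), np.float64(0.5), np.float64(0.4)]
0.03 0.00030804992923311723 [0.338, 0.563, 0.346, 0.322, 1.572, 0.005, 0.001, 0.003, 0.006, -0.001, -0.014, -0.03]
[[-1.0, -0.0, -0.0], [1.0, 0.0, 0.0], [0.0, -0.0, 1.0], [-2.0, 1.0, -2.0], [1.0, -2.0, 1.0]] [np.float64(0.2), np.float64(0.1), np.float64(0.4), np.float64(0.5), np.float64(0.4)]
0.1 0.0005118568148932188 [0.336, 0.562, 0.347, 0.318, 1.572, 0.008, -0.001, 0.003, 0.008, -0.002, -0.012, -0.03]
[[-1.0, -0.0, 0.0], [1.0, 0.0, -0.0], [0.0, -0.0, 1.0], [-2.0, 1.0, -2.0], [1.0, -2.0, 1.0]] [np.float64(0.2), np.float64(0.1), np.float64(0.4), np.float64(0.5), np.float64(0.4)]
```

```bash
cat >> fk2.py <<'E'
LO=np.array([-3.01,-.46,-1.47,.13,-1,.04,-2.66]);HI=np.array([3.01,2.08,1.51,2.56,4.14,2.09,2.66])
PP=[0.339,0.563,0.346,0.322,1.572,0.005,0.001,0.003,0.006,-0.001,-0.014,-0.029]
def ik(x,m,q0,mid=.02):
    c=(LO+HI)/2; w=np.array([0,0,1,1,.3,1,.3])*mid
    f=lambda q:np.concatenate([10*(fk2(q,PP)[0]-x),(fk2(q,PP)[1].as_matrix()-m).ravel(),w*(q-c)])
    e=1e-3; return least_squares(f,np.clip(q0,LO+.02,HI-.02),bounds=(LO,HI))
E
python3 - <<'E'
from fk2 import *; from h import Rz
rng=np.random.default_rng(0)
bar=np.array([.465,.223,.098])
for yaw in (3.7,):
  for t in (0,15,25,35,45):
    for flip in (False,True):
      m=Rz(yaw,t,flip).as_matrix(); n=-m[:,0]*(1 if not flip else -1); z=m[:,2]
      for nm,x in (('P1',bar-30*n/1e3-.01*z),('con',bar-.017*n+.018*z),('end',np.array([.705,.238,.285])-.017*n+.018*z)):
        sols=[]
        for k in range(14):
            o=ik(x,m,rng.uniform(LO,HI),.01); e=np.linalg.norm(fk2(o.x,PP)[0]-x)
            if e<.003: sols.append((round(np.min(np.minimum(o.x-LO,HI-o.x)),2),np.round(o.x,2).tolist()))
        print(t,flip,nm,np.round(x,3),max(sols) if sols else None)
E
```

```text
0 False P1 [0.435 0.221 0.108] (np.float64(0.41), [-0.31, 0.75, -0.41, 2.07, 0.68, 0.45, 0.39])
0 False con [0.448 0.222 0.08 ] (np.float64(0.41), [-0.29, 0.82, -0.44, 2.05, 0.8, 0.45, 0.29])
0 False end [0.688 0.237 0.267] (np.float64(0.91), [-0.34, 0.81, -0.13, 1.15, 0.1, 1.18, 1.18])
0 True P1 [0.435 0.221 0.108] (np.float64(0.29), [-0.6, 0.73, 0.07, 2.08, -0.15, 0.33, -1.91])
0 True con [0.448 0.222 0.08 ] (np.float64(0.26), [-0.59, 0.8, 0.08, 2.06, -0.2, 0.3, -1.85])
0 True end [0.688 0.237 0.267] (np.float64(0.77), [-0.4, 0.81, 0.01, 1.16, -0.01, 1.17, -1.89])
15 False P1 [0.433 0.221 0.1  ] (np.float64(0.24), [-0.39, 0.76, -0.46, 2.32, 1.79, 0.48, -0.82])
15 False con [0.453 0.222 0.076] (np.float64(0.28), [-0.36, 0.82, -0.47, 2.28, 1.83, 0.5, -0.83])
15 False end [0.693 0.237 0.263] (np.float64(0.74), [-0.32, 0.71, -0.21, 1.45, 0.34, 0.78, 0.96])
15 True P1 [0.433 0.221 0.1  ] (np.float64(0.24), [-0.48, 0.74, -0.31, 2.32, 1.88, 0.38, 2.22])
15 True con [0.453 0.222 0.076] (np.float64(0.28), [-0.46, 0.8, -0.3, 2.28, 1.95, 0.39, 2.19])
15 True end [0.693 0.237 0.263] (np.float6
[... 970 characters left out ...]
[-0.17, 1.35, -1.47, 2.56, 1.81, 1.87, 2.07])
35 True con [0.461 0.223 0.074] (np.float64(0.01), [-0.76, 0.97, -0.03, 2.55, 2.63, 0.93, 1.29])
35 True end [0.701 0.238 0.261] (np.float64(0.0), [-0.61, 0.65, 0.19, 1.79, 0.71, 0.19, -2.66])
45 False P1 [0.437 0.221 0.084] None
45 False con [0.466 0.223 0.073] (np.float64(0.0), [-0.21, 1.47, -1.38, 2.56, 1.99, 2.09, -1.09])
45 False end [0.706 0.238 0.26 ] (np.float64(0.51), [-0.33, 0.67, -0.33, 1.93, 1.93, 0.55, -0.65])
45 True P1 [0.437 0.221 0.084] None
45 True con [0.466 0.223 0.073] (np.float64(0.0), [-0.21, 1.47, -1.38, 2.56, 1.99, 2.09, 2.05])
45 True end [0.706 0.238 0.26 ] (np.float64(0.26), [-0.41, 0.66, -0.19, 1.94, 1.98, 0.48, 2.4])
```

Run:
```python
from h import *
plan([0.45,0.222,0.19],Rz(3.7,10),8)
```

```text
total mm [24.  -8.  77.5] deg 26.8
{"dx":-8.1,"dy":-1.8,"dz":-6.0,"wx":-0.4,"wy":3.3,"wz":0.3}
{"dx":-7.7,"dy":-1.8,"dz":-6.4,"wx":-0.4,"wy":3.3,"wz":0.3}
{"dx":-7.3,"dy":-1.7,"dz":-6.9,"wx":-0.4,"wy":3.3,"wz":0.3}
{"dx":-6.9,"dy":-1.6,"dz":-7.3,"wx":-0.4,"wy":3.3,"wz":0.3}
{"dx":-6.5,"dy":-1.5,"dz":-7.7,"wx":-0.4,"wy":3.3,"wz":0.3}
{"dx":-6.0,"dy":-1.4,"dz":-8.1,"wx":-0.4,"wy":3.3,"wz":0.3}
{"dx":-5.6,"dy":-1.4,"dz":-8.4,"wx":-0.4,"wy":3.3,"wz":0.3}
{"dx":-5.1,"dy":-1.3,"dz":-8.7,"wx":-0.4,"wy":3.3,"wz":0.3}
```

carry_out(
  rows=[
    {"dx": -8,"dy": -2,"dz": -6,"wx": -0.4,"wy": 3.3,"wz": 0.3,"claw": 1},
    {"dx": -8,"dy": -2,"dz": -6,"wx": -0.4,"wy": 3.3,"wz": 0.3,"claw": 1},
    {"dx": -7,"dy": -2,"dz": -7,"wx": -0.4,"wy": 3.3,"wz": 0.3,"claw": 1},
    {"dx": -7,"dy": -1,"dz": -7,"wx": -0.4,"wy": 3.3,"wz": 0.3,"claw": 1},
    {"dx": -7,"dy": -1,"dz": -8,"wx": -0.4,"wy": 3.3,"wz": 0.3,"claw": 1},
    {"dx": -6,"dy": -1,"dz": -8,"wx": -0.4,"wy": 3.3,"wz": 0.3,"claw": 1},
    {"dx": -6,"dy": -1,"dz": -8,"wx": -0.4,"wy": 3.3,"wz": 0.3,"claw": 1},
    {"dx": -5,"dy": -1,"dz": -9,"wx": -0.4,"wy": 3.3,"wz": 0.3,"claw": 1},
  ],
)

```text
time: 4.9
tool_pos: [0.4453, 0.2221, 0.1841]
eef_rot: [-0.041, 0.997, -0.008, 0.061]
ft_force: [0.7, 0.2, -0.6]
gripper_width: 0.001
```

Run:
```python
from h import *
s,r=st(); plan([0.425,0.222,0.12],Rz(3.7,20),6)
```

```text
t 4.9 pos [0.4453 0.2221 0.1841] F [ 0.7  0.2 -0.6] w 0.001
[[-0.989 -0.081  0.123]
 [-0.083  0.996 -0.012]
 [-0.122 -0.022 -0.992]]
q [ 0.14  0.98 -1.44  2.06  1.2   1.24 -0.18]
total mm [-20.3  -0.1 -64.1] deg 13.1
{"dx":4.7,"dy":0.5,"dz":10.2,"wx":-0.2,"wy":-2.2,"wz":0.2}
{"dx":5.0,"dy":0.4,"dz":10.0,"wx":-0.2,"wy":-2.2,"wz":0.2}
{"dx":5.4,"dy":0.4,"dz":9.8,"wx":-0.2,"wy":-2.2,"wz":0.2}
{"dx":5.8,"dy":0.3,"dz":9.6,"wx":-0.2,"wy":-2.2,"wz":0.2}
{"dx":6.1,"dy":0.3,"dz":9.4,"wx":-0.2,"wy":-2.2,"wz":0.2}
{"dx":6.5,"dy":0.2,"dz":9.1,"wx":-0.2,"wy":-2.2,"wz":0.2}
```

carry_out(
  rows=[
    {"dx": 5,"dy": 0.5,"dz": 10,"wx": -0.2,"wy": -2.2,"wz": 0.2,"claw": 1},
    {"dx": 5,"dy": 0.5,"dz": 10,"wx": -0.2,"wy": -2.2,"wz": 0.2,"claw": 1},
    {"dx": 5,"dy": 0.5,"dz": 10,"wx": -0.2,"wy": -2.2,"wz": 0.2,"claw": 1},
    {"dx": 6,"dy": 0,"dz": 10,"wx": -0.2,"wy": -2.2,"wz": 0.2,"claw": 1},
    {"dx": 6,"dy": 0,"dz": 9,"wx": -0.2,"wy": -2.2,"wz": 0.2,"claw": 1},
    {"dx": 7,"dy": 0,"dz": 9,"wx": -0.2,"wy": -2.2,"wz": 0.2,"claw": 1},
  ],
)

```text
time: 5.5
tool_pos: [0.4284, 0.2215, 0.1227]
eef_rot: [-0.029, 0.984, 0.006, 0.176]
ft_force: [-0.5, -0.1, -1.4]
gripper_width: 0.003
```

Run:
```python
from h import *
s,r=st(); snap('wrist','w3')
for z in ([0.465,0.223,0.098],[0.468,0.162,.095],[0.462,.284,.098]): print(proj('w3',np.array(z)))
plan([0.43,0.221,0.096],Rz(3.7,20),3)
```

```text
t 5.5 pos [0.4284 0.2215 0.1227] F [-0.5 -0.1 -1.4] w 0.003
[[-0.936 -0.059  0.346]
 [-0.055  0.998  0.022]
 [-0.346  0.002 -0.938]]
q [-0.02  1.03 -1.32  2.37  1.63  1.25 -0.74]
[320.3567374  263.92168758]
[232.34872569 260.12184949]
[409.07879797 264.42711859]
total mm [  3.9   0.3 -24.9] deg 0.2
{"dx":1.6,"dy":0.0,"dz":8.2,"wx":-0.0,"wy":0.0,"wz":-0.0}
{"dx":1.6,"dy":0.0,"dz":8.2,"wx":-0.0,"wy":0.0,"wz":-0.0}
{"dx":1.6,"dy":0.0,"dz":8.2,"wx":-0.0,"wy":0.0,"wz":-0.0}
```

View pics/w3.png

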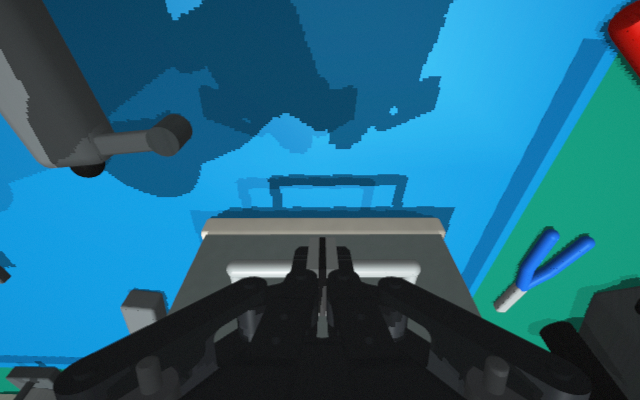

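carry_out(
  rows=[
    {"dx": 1.6,"dy": 0,"dz": 8,"wx": 0,"wy": 0,"wz": 0,"claw": 1},
    {"dx": 1.6,"dy": 0,"dz": 8,"wx": 0,"wy": 0,"wz": 0,"claw": 1},
    {"dx": 1.6,"dy": 0,"dz": 8,"wx": 0,"wy": 0,"wz": 0,"claw": 1},
  ],
)

```text
time: 5.85
tool_pos: [0.4305, 0.2206, 0.0963]
eef_rot: [-0.033, 0.984, 0.003, 0.174]
ft_force: [0.7, 0.4, 0.2]
gripper_width: -0.003
```

Run:
```python
from h import *
s,r=st(); 
plan([0.451,0.2225,0.077],Rz(3.7,20),4)
```

```text
t 5.85 pos [0.4305 0.2206 0.0963] F [0.7 0.4 0.2] w -0.003
[[-0.938 -0.065  0.342]
 [-0.063  0.998  0.016]
 [-0.342 -0.006 -0.94 ]]
q [-0.03  1.09 -1.29  2.37  1.69  1.28 -0.77]
total mm [ 20.5   1.9 -19.3] deg 0.4
{"dx":-3.2,"dy":0.2,"dz":6.3,"wx":-0.1,"wy":-0.0,"wz":0.0}
{"dx":-3.2,"dy":0.2,"dz":6.3,"wx":-0.1,"wy":-0.0,"wz":0.0}
{"dx":-3.2,"dy":0.2,"dz":6.3,"wx":-0.1,"wy":-0.0,"wz":0.0}
{"dx":-3.2,"dy":0.2,"dz":6.3,"wx":-0.1,"wy":-0.0,"wz":0.0}
```

Joints are comfortable; go below the bar, then lift gently.

carry_out(
  rows=[
    {"dx": 0,"dy": 0,"dz": 9,"wx": 0,"wy": 0,"wz": 0,"claw": 1},
    {"dx": -3,"dy": 0.5,"dz": 8,"wx": 0,"wy": 0,"wz": 0,"claw": 1},
    {"dx": -5,"dy": 0.5,"dz": 4,"wx": 0,"wy": 0,"wz": 0,"claw": 1},
    {"dx": -5,"dy": 0.5,"dz": 4,"wx": 0,"wy": 0,"wz": 0,"claw": 1},
  ],
)

```text
time: 6.25
tool_pos: [0.4532, 0.2229, 0.0742]
eef_rot: [-0.032, 0.985, 0.002, 0.172]
ft_force: [-0.9, -0.0, -0.1]
gripper_width: 0.003
```

Run:
```python
from h import *
s,r=st(); 
H=np.array([.697,.238,.05])
print(snap('scene','s4') and 0)
bx=np.array([np.cos(.0646),np.sin(.0646),0])
for th in (0,10,20,30,45,60,80): 
    a=np.radians(12.3+th); b=H-bx*.2354*np.cos(a)+np.array([0,0,.2354*np.sin(a)]); print(th,np.round(b,3))
```

```text
t 6.25 pos [0.4532 0.2229 0.0742] F [-0.9 -0.  -0.1] w 0.003
[[-0.939 -0.063  0.339]
 [-0.062  0.998  0.014]
 [-0.339 -0.007 -0.941]]
q [-0.01  1.14 -1.25  2.32  1.74  1.28 -0.71]
0
0 [0.467 0.223 0.1  ]
10 [0.48  0.224 0.139]
20 [0.498 0.225 0.176]
30 [0.523 0.227 0.208]
45 [0.57  0.23  0.248]
60 [0.626 0.233 0.274]
80 [0.706 0.239 0.285]
```

View pics/s4.png

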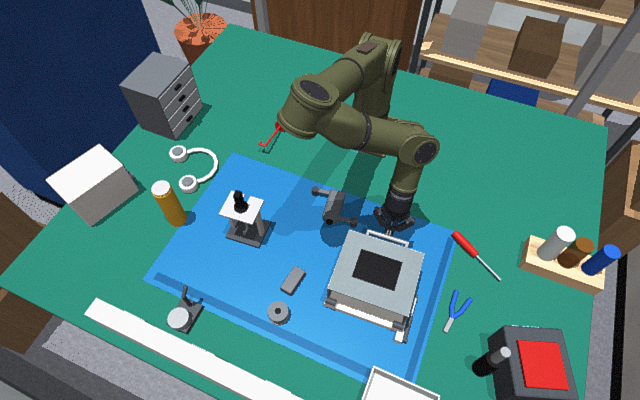

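carry_out(
  rows=[
    {"dx": -6,"dy": 0,"dz": -7,"wx": 0,"wy": 0,"wz": 0,"claw": 1},
    {"dx": -6,"dy": 0,"dz": -8,"wx": 0,"wy": 0,"wz": 0,"claw": 1},
    {"dx": -6,"dy": 0,"dz": -8,"wx": 0,"wy": 0,"wz": 0,"claw": 1},
  ],
)

```text
time: 6.6
tool_pos: [0.4599, 0.2222, 0.1009]
eef_rot: [-0.032, 0.985, 0.001, 0.167]
ft_force: [-3.7, -0.2, -4.0]
gripper_width: 0.006
```

Run:
```python
from h import *
s,r=st(); snap('scene','s5')
d=cv2.imread('pics/s5.png')[180:330,310:460]; cv2.imwrite('pics/c3.png',cv2.resize(d,(600,600)))
```

```text
t 6.6 pos [0.4599 0.2222 0.1009] F [-3.7 -0.2 -4. ] w 0.006
[[-0.942 -0.063  0.329]
 [-0.063  0.998  0.012]
 [-0.329 -0.009 -0.944]]
q [ 0.02  1.09 -1.28  2.28  1.66  1.24 -0.63]
```

View pics/c3.png

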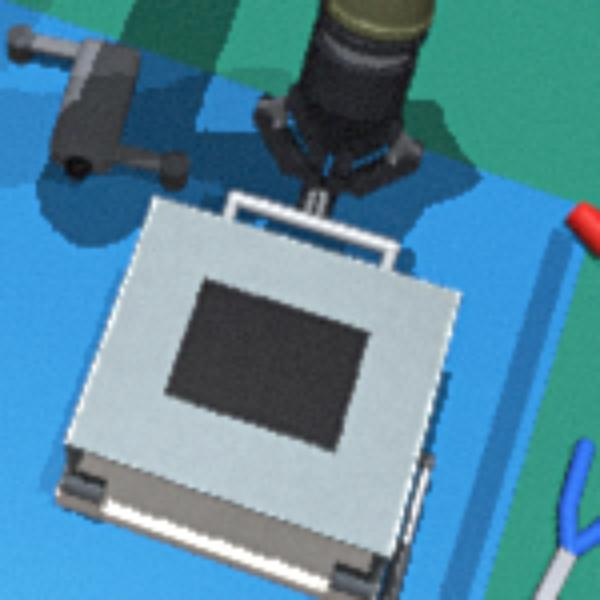

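carry_out(
  rows=[
    {"dx": -8,"dy": 0,"dz": -9,"wx": 0,"wy": -0.5,"wz": 0,"claw": 1},
    {"dx": -8,"dy": 0,"dz": -9,"wx": 0,"wy": -0.5,"wz": 0,"claw": 1},
    {"dx": -9,"dy": 0,"dz": -9,"wx": 0,"wy": -0.5,"wz": 0,"claw": 1},
    {"dx": -9,"dy": 0,"dz": -8.5,"wx": 0,"wy": -0.5,"wz": 0,"claw": 1},
    {"dx": -9,"dy": 0,"dz": -8,"wx": 0,"wy": -0.5,"wz": 0,"claw": 1},
  ],
)

```text
time: 7.15
tool_pos: [0.4854, 0.2234, 0.1626]
eef_rot: [-0.033, 0.981, 0.001, 0.19]
ft_force: [-2.0, 0.8, -4.7]
gripper_width: -0.002
```

Run:
```python
from h import *
s,r=st(); snap('scene','s5')
d=cv2.imread('pics/s5.png')[160:330,310:480]; cv2.imwrite('pics/c3.png',cv2.resize(d,(600,600)))
a=np.radians(12.3+32);print('plan to 32deg');plan([.697-.2354*np.cos(a)-.012,.226,.05+.2354*np.sin(a)-.02],Rz(3.7,22),6)
```

```text
t 7.15 pos [0.4854 0.2234 0.1626] F [-2.   0.8 -4.7] w -0.002
[[-0.926 -0.066  0.372]
 [-0.065  0.998  0.014]
 [-0.372 -0.011 -0.928]]
q [ 0.07  0.97 -1.33  2.22  1.56  1.22 -0.49]
plan to 32deg
total mm [30.   2.2 30.1] deg 0.6
{"dx":-6.5,"dy":-0.0,"dz":-2.8,"wx":-0.1,"wy":0.0,"wz":0.0}
{"dx":-6.5,"dy":0.0,"dz":-2.8,"wx":-0.1,"wy":0.0,"wz":0.0}
{"dx":-6.5,"dy":0.0,"dz":-2.8,"wx":-0.1,"wy":0.0,"wz":0.0}
{"dx":-6.5,"dy":0.0,"dz":-2.8,"wx":-0.1,"wy":0.0,"wz":0.0}
{"dx":-6.5,"dy":0.0,"dz":-2.8,"wx":-0.1,"wy":0.0,"wz":0.0}
{"dx":-6.5,"dy":0.0,"dz":-2.8,"wx":-0.1,"wy":0.0,"wz":0.0}
```

View pics/c3.png

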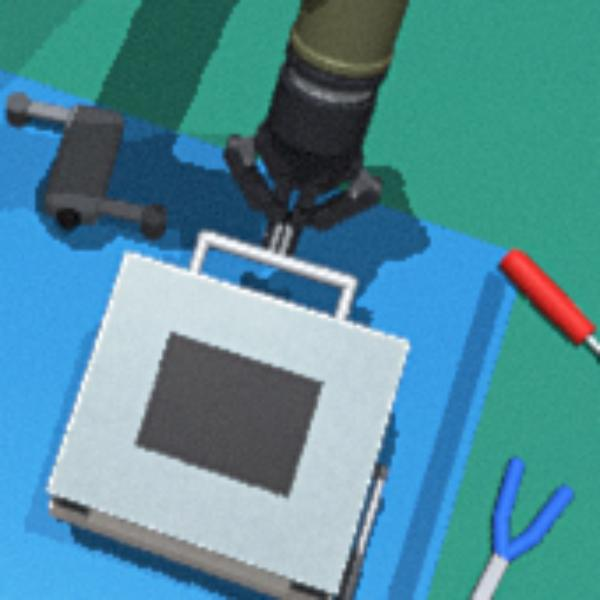

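```bash
cat >> h.py <<'E'
def theta(f,u,v,H=np.array([.697,.238,.05]),yaw=3.7):
    bx=np.array([np.cos(np.radians(yaw)),np.sin(np.radians(yaw)),0]); best=[]
    for th in np.arange(0,110,.5):
        a=np.radians(12.3+th); b=H-bx*.2354*np.cos(a)+np.array([0,0,.2354*np.sin(a)]); best.append((np.linalg.norm(proj(f,b)-[u,v]),th,b))
    return min(best,key=lambda t:t[0])
E
python3 - <<'E'
from h import *
print(theta('s5',388.9,234))
E
```

```text
(np.float64(0.8965937794036715), np.float64(17.0), array([0.49214279, 0.22475248, 0.16520063]))
```

Run:
```python
from h import *
snap('wrist','w4')
```

```text
(no output)
```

View pics/w4.png

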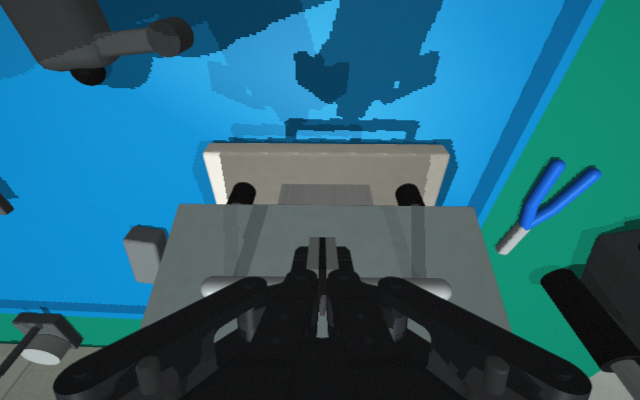

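Run:
```python
from h import *
s=get_state(); r=R.from_quat(s['eef_rot']); p=np.array(s['tool_pos'])
for (u,v) in [(323,287),(323,238)]:
    o,d=ray('w4',u,v); o=r.inv().apply(o-p)*1e3; d=r.inv().apply(d)
    for x in (0,-10,-17,-20): print((u,v),x,np.round(o+d*(x-o[0])/d[0],1))
# triangulate bar mid
print(tri(('w4',323,287),('s5',388.9,234)))
print(tri(('w4',203,286),('s5',368.1,227.4)),tri(('w4',450,290),('s5',409.7,240.8)))
```

```text
(323, 287) 0 [  0.   1. -36.]
(323, 287) -10 [-10.    1.  -20.2]
(323, 287) -17 [-17.    1.1  -9.1]
(323, 287) -20 [-20.    1.1  -4.4]
(323, 238) 0 [ 0.   1.1 16.8]
(323, 238) -10 [-10.    1.2  40.3]
(323, 238) -17 [-17.    1.3  56.7]
(323, 238) -20 [-20.    1.3  63.8]
(array([0.49770151, 0.22638821, 0.17830257]), [np.float64(0.8), np.float64(0.8)])
(array([0.50087339, 0.16449559, 0.17889748]), [np.float64(1.9), np.float64(1.9)]) (array([0.49396286, 0.28933682, 0.1792343 ]), [np.float64(2.6), np.float64(2.6)])
```

```bash
cat >> h.py <<'E'
def arc(th,tilt,n,ov=.013,H=np.array([.6975,.238,.05])):
    bx=np.array([np.cos(.0646),np.sin(.0646),0]); a=np.radians(12.3+th); b=H-bx*.2354*np.cos(a)+np.array([0,0,.2354*np.sin(a)])
    m=Rz(3.7,tilt); M=m.as_matrix(); plan(b+.017*M[:,0]+ov*M[:,2],m,n)
E
python3 - <<'E'
from h import *
arc(32,24,4); arc(42,26,8)
E
```

```text
total mm [33.4  2.8 32.3] deg 2.1
{"dx":-10.8,"dy":0.1,"dz":-4.4,"wx":-0.1,"wy":-0.5,"wz":0.1}
{"dx":-10.8,"dy":0.1,"dz":-4.3,"wx":-0.1,"wy":-0.5,"wz":0.1}
{"dx":-10.9,"dy":0.1,"dz":-4.2,"wx":-0.1,"wy":-0.5,"wz":0.1}
{"dx":-10.9,"dy":0.1,"dz":-4.1,"wx":-0.1,"wy":-0.5,"wz":0.1}
total mm [65.1  4.9 58.7] deg 4.1
{"dx":-10.3,"dy":0.0,"dz":-3.8,"wx":-0.1,"wy":-0.5,"wz":0.0}
{"dx":-10.3,"dy":0.0,"dz":-3.7,"wx":-0.1,"wy":-0.5,"wz":0.0}
{"dx":-10.4,"dy":0.0,"dz":-3.6,"wx":-0.1,"wy":-0.5,"wz":0.0}
{"dx":-10.4,"dy":0.0,"dz":-3.5,"wx":-0.1,"wy":-0.5,"wz":0.0}
{"dx":-10.4,"dy":0.0,"dz":-3.4,"wx":-0.1,"wy":-0.5,"wz":0.0}
{"dx":-10.5,"dy":0.1,"dz":-3.3,"wx":-0.1,"wy":-0.5,"wz":0.0}
{"dx":-10.5,"dy":0.1,"dz":-3.2,"wx":-0.1,"wy":-0.5,"wz":0.0}
{"dx":-10.5,"dy":0.1,"dz":-3.1,"wx":-0.1,"wy":-0.5,"wz":0.0}
```

carry_out(
  rows=[
    {"dx": -10,"dy": 0,"dz": -5,"wx": 0,"wy": -0.5,"wz": 0,"claw": 1},
    {"dx": -10,"dy": 0,"dz": -5,"wx": 0,"wy": -0.5,"wz": 0,"claw": 1},
    {"dx": -10,"dy": 0,"dz": -4,"wx": 0,"wy": -0.5,"wz": 0,"claw": 1},
    {"dx": -10,"dy": 0,"dz": -4,"wx": 0,"wy": -0.5,"wz": 0,"claw": 1},
    {"dx": -10,"dy": 0,"dz": -3,"wx": 0,"wy": -0.5,"wz": 0,"claw": 1},
    {"dx": -10,"dy": 0,"dz": -3,"wx": 0,"wy": -0.5,"wz": 0,"claw": 1},
  ],
)

```text
time: 7.85
tool_pos: [0.5235, 0.226, 0.209]
eef_rot: [-0.039, 0.977, 0.0, 0.21]
ft_force: [-6.3, -1.6, 1.6]
gripper_width: 0.002
```

Run:
```python
from h import *
s,r=st(); snap('scene','s6'); snap('wrist','w6')
d=cv2.imread('pics/s6.png')[160:330,310:480]; cv2.imwrite('pics/c3.png',np.hstack([cv2.resize(d,(400,400)),cv2.resize(cv2.imread('pics/w6.png')[200:,220:420],(400,400))]))
arc(55,28,8);
```

```text
t 7.85 pos [0.5235 0.226  0.209 ] F [-6.3 -1.6  1.6] w 0.002
[[-0.909 -0.076  0.411]
 [-0.075  0.997  0.017]
 [-0.411 -0.015 -0.912]]
q [ 0.12  0.91 -1.36  2.12  1.5   1.21 -0.33]
total mm [73.1  5.1 37.9] deg 3.7
{"dx":-10.3,"dy":-0.1,"dz":-0.5,"wx":-0.1,"wy":-0.4,"wz":0.1}
{"dx":-10.3,"dy":-0.1,"dz":-0.4,"wx":-0.1,"wy":-0.4,"wz":0.1}
{"dx":-10.3,"dy":-0.1,"dz":-0.4,"wx":-0.1,"wy":-0.4,"wz":0.1}
{"dx":-10.3,"dy":-0.0,"dz":-0.3,"wx":-0.1,"wy":-0.4,"wz":0.1}
{"dx":-10.3,"dy":-0.0,"dz":-0.2,"wx":-0.1,"wy":-0.4,"wz":0.1}
{"dx":-10.3,"dy":-0.0,"dz":-0.1,"wx":-0.1,"wy":-0.4,"wz":0.1}
{"dx":-10.3,"dy":0.0,"dz":-0.0,"wx":-0.1,"wy":-0.4,"wz":0.1}
{"dx":-10.3,"dy":0.0,"dz":0.0,"wx":-0.1,"wy":-0.4,"wz":0.1}
```

View pics/c3.png

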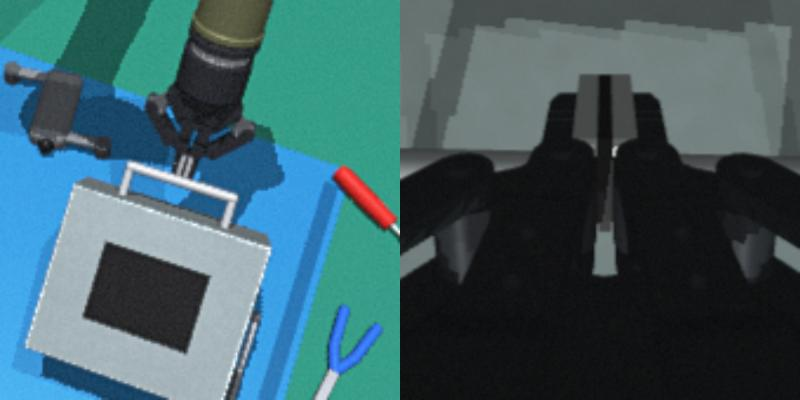

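carry_out(
  rows=[
    {"dx": -10,"dy": 0,"dz": -1,"wx": 0,"wy": -0.4,"wz": 0,"claw": 1},
    {"dx": -10,"dy": 0,"dz": -1,"wx": 0,"wy": -0.4,"wz": 0,"claw": 1},
    {"dx": -10,"dy": 0,"dz": -1,"wx": 0,"wy": -0.4,"wz": 0,"claw": 1},
    {"dx": -10,"dy": 0,"dz": 0,"wx": 0,"wy": -0.4,"wz": 0,"claw": 1},
    {"dx": -10,"dy": 0,"dz": 0,"wx": 0,"wy": -0.4,"wz": 0,"claw": 1},
    {"dx": -10,"dy": 0,"dz": 0,"wx": 0,"wy": -0.4,"wz": 0,"claw": 1},
    {"dx": -10,"dy": 0,"dz": 0,"wx": 0,"wy": -0.4,"wz": 0,"claw": 1},
  ],
)

```text
time: 8.65
tool_pos: [0.5879, 0.2317, 0.2441]
eef_rot: [-0.04, 0.971, 0.001, 0.237]
ft_force: [-2.1, -1.6, 0.4]
gripper_width: -0.0
```

Run:
```python
from h import *
s,r=st(); snap('scene','s7'); snap('wrist','w7')
d=cv2.imread('pics/s7.png')[140:340,300:500]; cv2.imwrite('pics/c3.png',np.hstack([cv2.resize(d,(400,400)),cv2.resize(cv2.imread('pics/w7.png')[200:,220:420],(400,400))]))
arc(70,28,8);
```

```text
t 8.65 pos [0.5879 0.2317 0.2441] F [-2.1 -1.6  0.4] w -0.0
[[-0.885 -0.078  0.46 ]
 [-0.077  0.997  0.02 ]
 [-0.46  -0.017 -0.888]]
q [ 0.15  0.9  -1.35  1.97  1.5   1.21 -0.16]
total mm [68.3  3.6 19.2] deg 1.2
{"dx":-8.7,"dy":-0.2,"dz":1.8,"wx":-0.1,"wy":-0.1,"wz":0.1}
{"dx":-8.7,"dy":-0.2,"dz":1.8,"wx":-0.1,"wy":-0.1,"wz":0.1}
{"dx":-8.7,"dy":-0.2,"dz":1.8,"wx":-0.1,"wy":-0.1,"wz":0.1}
{"dx":-8.7,"dy":-0.2,"dz":1.8,"wx":-0.1,"wy":-0.1,"wz":0.1}
{"dx":-8.7,"dy":-0.2,"dz":1.9,"wx":-0.1,"wy":-0.1,"wz":0.1}
{"dx":-8.7,"dy":-0.2,"dz":1.9,"wx":-0.1,"wy":-0.1,"wz":0.1}
{"dx":-8.7,"dy":-0.1,"dz":1.9,"wx":-0.1,"wy":-0.1,"wz":0.1}
{"dx":-8.7,"dy":-0.1,"dz":1.9,"wx":-0.1,"wy":-0.1,"wz":0.1}
```

View pics/c3.png

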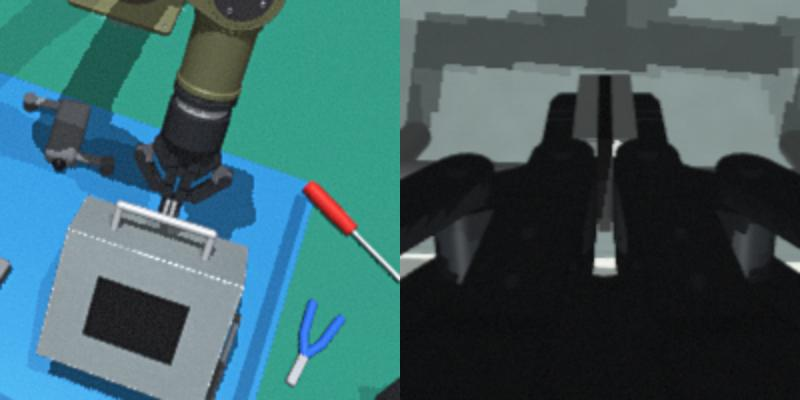

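carry_out(
  rows=[
    {"dx": -9,"dy": 0,"dz": 1,"wx": 0,"wy": 0,"wz": 0,"claw": 1},
    {"dx": -9,"dy": 0,"dz": 1,"wx": 0,"wy": 0,"wz": 0,"claw": 1},
    {"dx": -9,"dy": 0,"dz": 2,"wx": 0,"wy": 0,"wz": 0,"claw": 1},
    {"dx": -9,"dy": 0,"dz": 2,"wx": 0,"wy": 0,"wz": 0,"claw": 1},
    {"dx": -9,"dy": 0,"dz": 2,"wx": 0,"wy": 0,"wz": 0,"claw": 1},
    {"dx": -9,"dy": 0,"dz": 2,"wx": 0,"wy": 0,"wz": 0,"claw": 1},
    {"dx": -9,"dy": 0,"dz": 2,"wx": 0,"wy": 0,"wz": 0,"claw": 1},
    {"dx": -9,"dy": 0,"dz": 2,"wx": 0,"wy": 0,"wz": 0,"claw": 1},
  ],
)

```text
time: 9.55
tool_pos: [0.6661, 0.2375, 0.2673]
eef_rot: [-0.038, 0.97, 0.001, 0.239]
ft_force: [-0.2, -0.8, 0.0]
gripper_width: -0.002
```

Run:
```python
from h import *
s,r=st(); snap('scene','s8'); snap('wrist','w8')
d=cv2.imread('pics/s8.png')[140:340,300:500]; cv2.imwrite('pics/c3.png',np.hstack([cv2.resize(d,(400,400)),cv2.resize(cv2.imread('pics/w8.png')[200:,220:420],(400,400))]))
arc(82,28,8);
```

```text
t 9.55 pos [0.6661 0.2375 0.2673] F [-0.2 -0.8  0. ] w -0.002
[[-0.883 -0.075  0.463]
 [-0.074  0.997  0.02 ]
 [-0.463 -0.017 -0.886]]
q [ 0.15  0.94 -1.34  1.74  1.46  1.23  0.08]
total mm [39.5  1.4 -2.1] deg 1.1
{"dx":-4.3,"dy":-0.2,"dz":2.5,"wx":-0.1,"wy":-0.0,"wz":0.1}
{"dx":-4.3,"dy":-0.2,"dz":2.5,"wx":-0.1,"wy":-0.0,"wz":0.1}
{"dx":-4.2,"dy":-0.2,"dz":2.5,"wx":-0.1,"wy":-0.0,"wz":0.1}
{"dx":-4.2,"dy":-0.2,"dz":2.5,"wx":-0.1,"wy":-0.0,"wz":0.1}
{"dx":-4.2,"dy":-0.2,"dz":2.5,"wx":-0.1,"wy":-0.0,"wz":0.1}
{"dx":-4.2,"dy":-0.2,"dz":2.5,"wx":-0.1,"wy":-0.0,"wz":0.1}
{"dx":-4.2,"dy":-0.2,"dz":2.5,"wx":-0.1,"wy":-0.0,"wz":0.1}
{"dx":-4.2,"dy":-0.2,"dz":2.5,"wx":-0.1,"wy":-0.0,"wz":0.1}
```

View pics/c3.png

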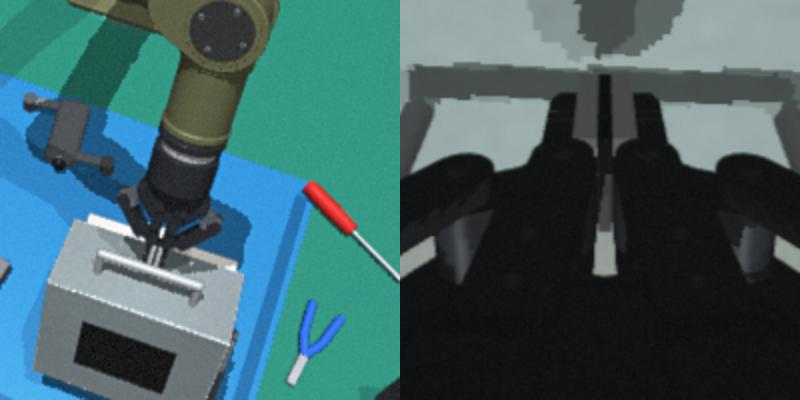

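carry_out(
  rows=[
    {"dx": -8,"dy": 0,"dz": 4,"wx": 0,"wy": 0,"wz": 0,"claw": 1},
    {"dx": -8,"dy": 0,"dz": 4,"wx": 0,"wy": 0,"wz": 0,"claw": 1},
    {"dx": -8,"dy": 0,"dz": 4,"wx": 0,"wy": 0,"wz": 0,"claw": 1},
    {"dx": -8,"dy": 0,"dz": 4,"wx": 0,"wy": 0,"wz": 0,"claw": 1},
  ],
)

```text
time: 10.05
tool_pos: [0.7041, 0.2404, 0.268]
eef_rot: [-0.039, 0.97, 0.001, 0.239]
ft_force: [0.1, 0.3, -0.7]
gripper_width: -0.003
```

Run:
```python
from h import *
s,r=st(); snap('scene','s9')
d=cv2.imread('pics/s9.png')[140:340,300:500]; cv2.imwrite('pics/c3.png',cv2.resize(d,(500,500)))
```

```text
t 10.05 pos [0.7041 0.2404 0.268 ] F [ 0.1  0.3 -0.7] w -0.003
[[-0.883 -0.075  0.463]
 [-0.075  0.997  0.02 ]
 [-0.463 -0.017 -0.886]]
q [ 0.14  0.97 -1.32  1.63  1.46  1.23  0.17]
```

View pics/c3.png

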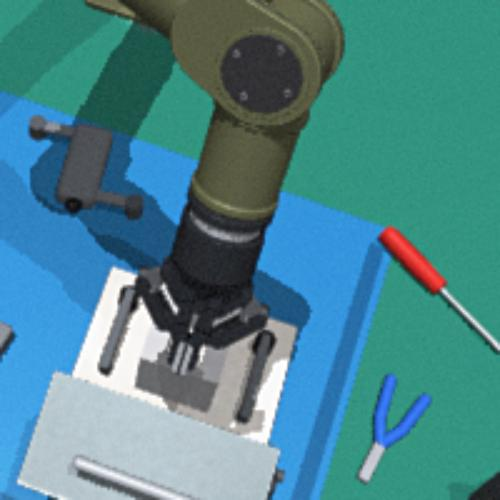

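Run:
```python
from h import *
print(plane('top0',447,151,.19),plane('top0',432,160,.0))
plan([0.56,0.10,0.36],Rz(5.4,0),8)
```

```text
[ 0.63141581 -0.44774777  0.19      ] [ 0.63159384 -0.44279798  0.        ]
total mm [-145.7 -139.9   92. ] deg 27.7
{"dx":12.0,"dy":-16.3,"dz":-19.0,"wx":-0.2,"wy":3.5,"wz":-0.1}
{"dx":13.2,"dy":-16.2,"dz":-18.3,"wx":-0.2,"wy":3.5,"wz":-0.1}
{"dx":14.3,"dy":-16.1,"dz":-17.5,"wx":-0.2,"wy":3.5,"wz":-0.1}
{"dx":15.3,"dy":-16.1,"dz":-16.6,"wx":-0.2,"wy":3.5,"wz":-0.1}
{"dx":16.3,"dy":-16.0,"dz":-15.7,"wx":-0.2,"wy":3.5,"wz":-0.1}
{"dx":17.3,"dy":-15.9,"dz":-14.7,"wx":-0.2,"wy":3.5,"wz":-0.1}
{"dx":18.2,"dy":-15.8,"dz":-13.7,"wx":-0.2,"wy":3.5,"wz":-0.1}
{"dx":19.0,"dy":-15.8,"dz":-12.6,"wx":-0.2,"wy":3.5,"wz":-0.1}
```

carry_out(
  rows=[
    {"dx": 12,"dy": -16,"dz": -19,"wx": 0,"wy": 3.5,"wz": 0,"claw": 1},
    {"dx": 13,"dy": -16,"dz": -18,"wx": 0,"wy": 3.5,"wz": 0,"claw": 1},
    {"dx": 14,"dy": -16,"dz": -18,"wx": 0,"wy": 3.5,"wz": 0,"claw": 1},
    {"dx": 15,"dy": -16,"dz": -17,"wx": 0,"wy": 3.5,"wz": 0,"claw": 0.2},
    {"dx": 16,"dy": -16,"dz": -16,"wx": 0,"wy": 3.5,"wz": 0,"claw": 0.2},
    {"dx": 17,"dy": -16,"dz": -15,"wx": 0,"wy": 3.5,"wz": 0,"claw": 0.2},
    {"dx": 18,"dy": -16,"dz": -14,"wx": 0,"wy": 3.5,"wz": 0,"claw": 0.2},
    {"dx": 19,"dy": -16,"dz": -13,"wx": 0,"wy": 3.5,"wz": 0,"claw": 0.2},
  ],
)

```text
time: 10.9
tool_pos: [0.5558, 0.1001, 0.3658]
eef_rot: [-0.04, 0.999, -0.007, -0.015]
ft_force: [-0.3, -0.4, 0.1]
gripper_width: 0.801
```

Run:
```python
from h import *
s,r=st(); snap('scene','s10'); snap('top','t10')
d=cv2.imread('pics/s10.png')[190:390,280:480]; e=cv2.imread('pics/t10.png')[100:220,200:320]; cv2.imwrite('pics/c3.png',np.hstack([cv2.resize(d,(400,400)),cv2.resize(e,(400,400))]))
plan([0.54,-0.19,0.33],Rz(5.4,0),8)
```

```text
t 10.9 pos [0.5558 0.1001 0.3658] F [-0.3 -0.4  0.1] w 0.801
[[-0.996 -0.08  -0.029]
 [-0.08   0.997 -0.016]
 [ 0.03  -0.013 -0.999]]
q [ 0.4   0.81 -1.42  1.49  0.78  1.55  0.64]
total mm [ -17.2 -289.1  -36.5] deg 2.0
{"dx":4.8,"dy":-35.8,"dz":5.2,"wx":-0.1,"wy":-0.2,"wz":-0.1}
{"dx":4.9,"dy":-35.8,"dz":5.1,"wx":-0.1,"wy":-0.2,"wz":-0.1}
{"dx":5.0,"dy":-35.8,"dz":5.0,"wx":-0.1,"wy":-0.2,"wz":-0.1}
{"dx":5.1,"dy":-35.8,"dz":5.0,"wx":-0.1,"wy":-0.2,"wz":-0.1}
{"dx":5.1,"dy":-35.8,"dz":4.9,"wx":-0.1,"wy":-0.2,"wz":-0.1}
{"dx":5.2,"dy":-35.8,"dz":4.8,"wx":-0.1,"wy":-0.2,"wz":-0.1}
{"dx":5.3,"dy":-35.8,"dz":4.7,"wx":-0.1,"wy":-0.2,"wz":-0.1}
{"dx":5.4,"dy":-35.8,"dz":4.6,"wx":-0.1,"wy":-0.2,"wz":-0.1}
```

View pics/c3.png

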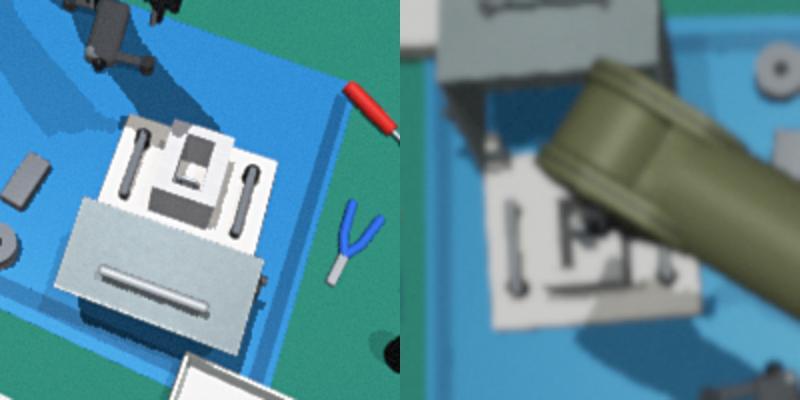

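carry_out(
  rows=[
    {"dx": 5,"dy": -36,"dz": 5,"wx": 0,"wy": -0.2,"wz": 0,"claw": 0.2},
    {"dx": 5,"dy": -36,"dz": 5,"wx": 0,"wy": -0.2,"wz": 0,"claw": 0.2},
    {"dx": 5,"dy": -36,"dz": 5,"wx": 0,"wy": -0.2,"wz": 0,"claw": 0.2},
    {"dx": 5,"dy": -36,"dz": 5,"wx": 0,"wy": -0.2,"wz": 0,"claw": 0.2},
    {"dx": 5,"dy": -36,"dz": 5,"wx": 0,"wy": -0.2,"wz": 0,"claw": 0.2},
    {"dx": 5,"dy": -36,"dz": 5,"wx": 0,"wy": -0.2,"wz": 0,"claw": 0.2},
    {"dx": 5,"dy": -36,"dz": 5,"wx": 0,"wy": -0.2,"wz": 0,"claw": 0.2},
    {"dx": 5,"dy": -30,"dz": 5,"wx": 0,"wy": -0.2,"wz": 0,"claw": 0.2},
  ],
)

```text
time: 11.8
tool_pos: [0.5439, -0.1859, 0.3264]
eef_rot: [-0.047, 0.999, -0.005, 0.008]
ft_force: [0.9, -0.8, 1.0]
gripper_width: 0.798
```

Run:
```python
from h import *
s,r=st(); snap('scene','s11'); snap('top','t11'); snap('wrist','w11')
e=cv2.imread('pics/t11.png')[80:220,180:320]; cv2.imwrite('pics/c3.png',np.hstack([cv2.resize(e,(400,400)),cv2.resize(cv2.imread('pics/s11.png')[190:390,280:480],(400,400))]))
```

```text
t 11.8 pos [ 0.5439 -0.1859  0.3264] F [ 0.9 -0.8  1. ] w 0.798
[[-0.995 -0.094  0.016]
 [-0.095  0.995 -0.009]
 [-0.015 -0.01  -1.   ]]
q [ 0.92  0.85 -1.43  1.58  0.86  1.45  1.1 ]
```

View pics/c3.png

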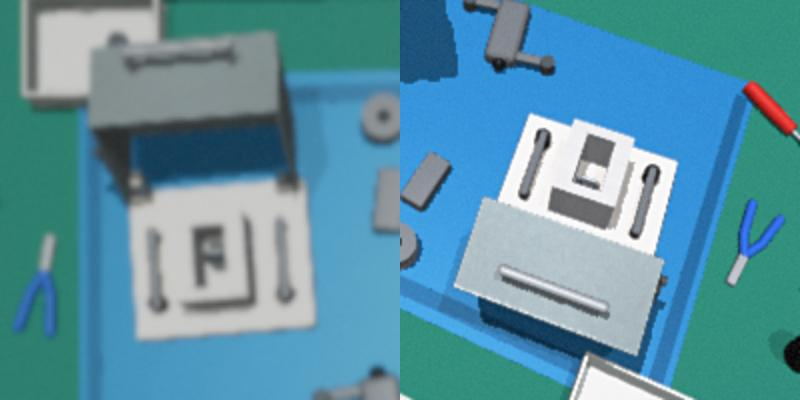

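View pics/w11.png

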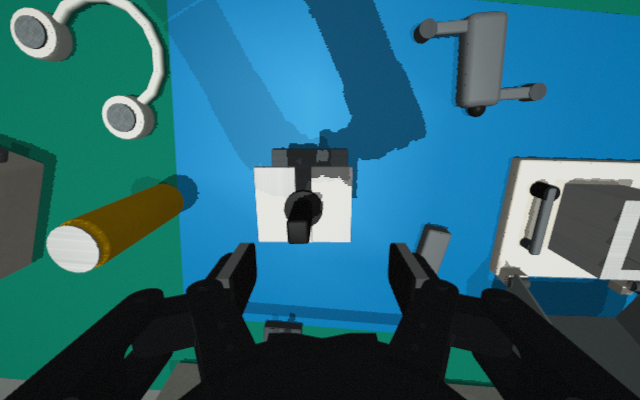

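View pics/s11.png

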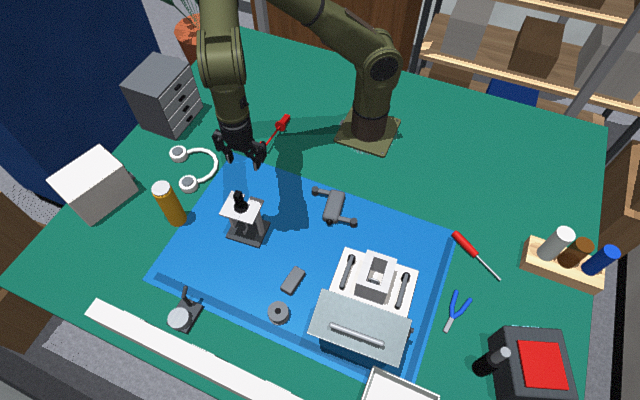

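Run:
```python
from h import *
im=cv2.imread('pics/w11.png'); cv2.imwrite('pics/c4.png',np.hstack([cv2.resize(im[140:260,240:370],(433*1,400),interpolation=2),cv2.resize(cv2.imread('pics/s11.png')[185:250,215:275],(360,400),interpolation=2)]))
```

```text
(no output)
```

View pics/c4.png

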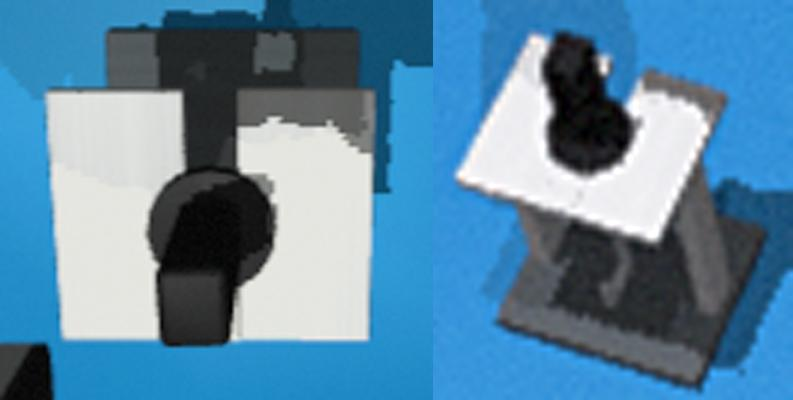

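Run:
```python
from h import *
P=[tri(('w11',*a),('s11',*b)) for a,b in [((253.8,167.6),(231.7,190.8)),((352.5,167.6),(264.2,200.8)),((350.7,242),(252.3,225.5)),((258.6,241.7),(219,214.7))]]
for p in P: print(np.round(p[0],4),p[1])
q=[p[0] for p in P]; print('c',sum(q)/4)
for v in (q[3]-q[0],q[2]-q[1]): print(np.degrees(np.arctan2(v[1],v[0])))
for v in (q[1]-q[0],q[2]-q[3]): print(np.degrees(np.arctan2(-v[0],v[1])))
W=[plane('w11',u,v,.15) for u,v in [(253.8,167.6),(352.5,167.6),(350.7,242),(258.6,241.7)]]
print(np.round(W,4),'c',sum(W)/4)
for v in (W[3]-W[0],W[2]-W[1]): print(np.degrees(np.arctan2(v[1],v[0])))
print('collar',plane('w11',303.3,208.4,.158),'top',plane('w11',297.9,232.4,.225))
```

```text
[ 0.5333 -0.2682  0.15  ] [np.float64(0.4), np.float64(0.4)]
[ 0.5241 -0.1591  0.148 ] [np.float64(0.5), np.float64(0.5)]
[ 0.6145 -0.1508  0.1465] [np.float64(0.8), np.float64(0.8)]
[ 0.6232 -0.2607  0.1479] [np.float64(0.1), np.float64(0.1)]
c [ 0.57376789 -0.20970149  0.14809958]
4.7938077367947916
5.223700642144223
4.827435669851398
4.516936325763989
[[ 0.5332 -0.2679  0.15  ]
 [ 0.5234 -0.1589  0.15  ]
 [ 0.6125 -0.1506  0.15  ]
 [ 0.6222 -0.2603  0.15  ]] c [ 0.57282807 -0.2094221   0.15      ]
4.836471999013509
5.318510823551338
collar [ 0.57300172 -0.2094421   0.158     ] top [ 0.57429426 -0.2093122   0.225     ]
```

Run:
```python
from h import *
plan([0.573,-0.2095,0.25],Rz(4.9,0),4)
```

```text
total mm [ 29.5 -23.4 -75.8] deg 1.0
{"dx":-6.6,"dy":-6.3,"dz":19.1,"wx":-0.1,"wy":0.2,"wz":0.1}
{"dx":-6.6,"dy":-6.4,"dz":19.1,"wx":-0.1,"wy":0.2,"wz":0.1}
{"dx":-6.7,"dy":-6.4,"dz":19.0,"wx":-0.1,"wy":0.2,"wz":0.1}
{"dx":-6.8,"dy":-6.4,"dz":19.0,"wx":-0.1,"wy":0.2,"wz":0.1}
```

carry_out(
  rows=[
    {"dx": -6.6,"dy": -6.3,"dz": 19,"wx": -0.1,"wy": 0.2,"wz": 0.1,"claw": 0.2},
    {"dx": -6.6,"dy": -6.3,"dz": 19,"wx": -0.1,"wy": 0.2,"wz": 0.1,"claw": 0.2},
    {"dx": -6.7,"dy": -6.4,"dz": 19,"wx": -0.1,"wy": 0.2,"wz": 0.1,"claw": 0.2},
    {"dx": -6.7,"dy": -6.4,"dz": 19,"wx": -0.1,"wy": 0.2,"wz": 0.1,"claw": 0.2},
  ],
)

```text
time: 12.35
tool_pos: [0.5776, -0.2026, 0.2503]
eef_rot: [-0.047, 0.999, -0.0, 0.004]
ft_force: [0.2, 0.5, -0.4]
gripper_width: 0.8
```

Run:
```python
from h import *
s,r=st(); snap('wrist','w12')
plan([0.573,-0.2095,0.178],Rz(4.9,0),5)
for p in ([.573,-.2095,.225],[.573,-.2095,.158]): print(proj('w12',np.array(p)))
```

```text
t 12.35 pos [ 0.5776 -0.2026  0.2503] F [ 0.2  0.5 -0.4] w 0.8
[[-0.995 -0.095  0.008]
 [-0.095  0.996 -0.   ]
 [-0.008 -0.001 -1.   ]]
q [ 0.88  0.97 -1.36  1.56  0.96  1.39  1.1 ]
total mm [ -4.1  -5.5 -68.4] deg 0.5
{"dx":1.0,"dy":-1.0,"dz":13.7,"wx":-0.0,"wy":0.0,"wz":0.1}
{"dx":0.9,"dy":-1.0,"dz":13.7,"wx":-0.0,"wy":0.0,"wz":0.1}
{"dx":0.9,"dy":-1.0,"dz":13.7,"wx":-0.0,"wy":0.0,"wz":0.1}
{"dx":0.9,"dy":-1.0,"dz":13.7,"wx":-0.0,"wy":0.0,"wz":0.1}
{"dx":0.9,"dy":-1.0,"dz":13.7,"wx":-0.0,"wy":0.0,"wz":0.1}
[310.9359845  227.21294354]
[313.92663978 198.28599066]
```

View pics/w12.png

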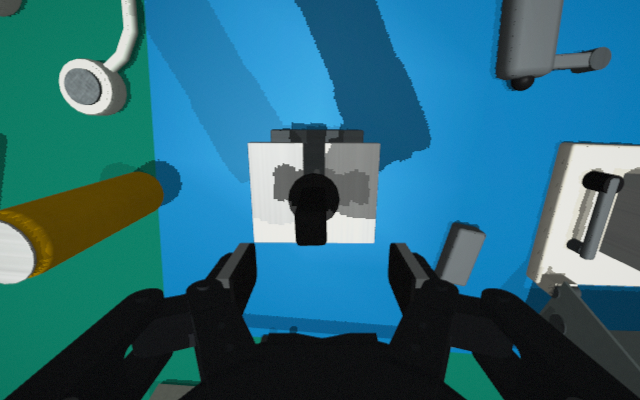

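carry_out(
  rows=[
    {"dx": 1,"dy": -1.5,"dz": 12,"wx": 0,"wy": 0,"wz": 0.1,"claw": 0.2},
    {"dx": 1,"dy": -1.5,"dz": 14,"wx": 0,"wy": 0,"wz": 0.1,"claw": 0.2},
    {"dx": 1,"dy": -1,"dz": 14,"wx": 0,"wy": 0,"wz": 0.1,"claw": 0.2},
    {"dx": 1,"dy": -1,"dz": 14,"wx": 0,"wy": 0,"wz": 0.1,"claw": 0.2},
    {"dx": 0.5,"dy": -0.5,"dz": 14,"wx": 0,"wy": 0,"wz": 0.1,"claw": 0.2},
    {"dx": 0,"dy": 0,"dz": 3,"wx": 0,"wy": 0,"wz": 0,"claw": 0.2},
  ],
)

```text
time: 13.0
tool_pos: [0.5732, -0.2064, 0.1698]
eef_rot: [-0.045, 0.999, 0.001, 0.002]
ft_force: [-1.0, -0.0, -0.2]
gripper_width: 0.799
```

Run:
```python
from h import *
s,r=st(); snap('wrist','w13')
plan([0.573,-0.2095,0.177],Rz(4.9,0),1)
```

```text
t 13.0 pos [ 0.5732 -0.2064  0.1698] F [-1.  -0.  -0.2] w 0.799
[[-0.996 -0.09   0.004]
 [-0.09   0.996  0.002]
 [-0.004  0.001 -1.   ]]
q [ 0.87  1.06 -1.29  1.65  1.07  1.29  1.03]
total mm [-0.4 -3.2  6.9] deg 0.4
{"dx":0.7,"dy":-3.2,"dz":-6.9,"wx":0.1,"wy":0.3,"wz":0.2}
```

View pics/w13.png

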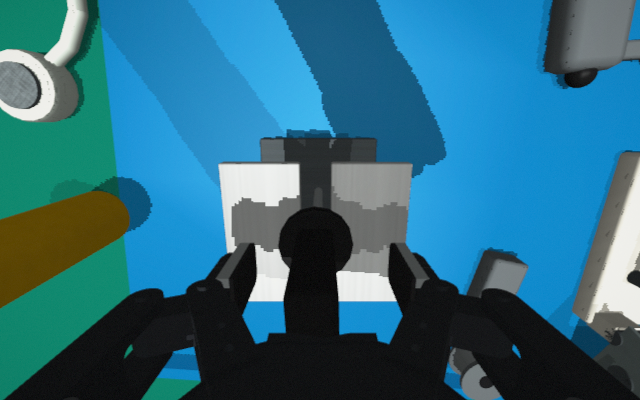

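carry_out(
  rows=[
    {"dx": 0.5,"dy": -3.5,"dz": -5,"wx": 0,"wy": 0.3,"wz": 0.2,"claw": 0.2},
    {"dx": 0,"dy": 0,"dz": 0,"wx": 0,"wy": 0,"wz": 0,"claw": 0.5},
    {"dx": 0,"dy": 0,"dz": 0,"wx": 0,"wy": 0,"wz": 0,"claw": 0.65},
  ],
  grip_force=60,
)

```text
time: 13.35
tool_pos: [0.5742, -0.2098, 0.177]
eef_rot: [-0.043, 0.999, 0.001, 0.001]
ft_force: [0.7, 0.1, 0.0]
gripper_width: 0.473
```

Run:
```python
from h import *
s,r=st(); plan([0.573,-0.2095,0.176],Rz(4.9,0),1)
```

```text
t 13.35 pos [ 0.5742 -0.2098  0.177 ] F [0.7 0.1 0. ] w 0.473
[[-0.996 -0.086  0.001]
 [-0.086  0.996  0.002]
 [-0.002  0.002 -1.   ]]
q [ 0.88  1.06 -1.3   1.64  1.05  1.3   1.04]
total mm [-1.2  0.3 -1. ] deg 0.1
{"dx":1.1,"dy":0.4,"dz":1.0,"wx":0.1,"wy":0.1,"wz":0.0}
```

carry_out(
  rows=[
    {"dx": 1,"dy": 0.3,"dz": 1,"wx": 0,"wy": 0,"wz": 0,"claw": 1},
    {"dx": 0,"dy": 0,"dz": 0,"wx": 0,"wy": 0,"wz": 0,"claw": 1},
    {"dx": 0,"dy": 0,"dz": 0,"wx": 0,"wy": 0,"wz": 0,"claw": 1},
    {"dx": 0,"dy": 0,"dz": 0,"wx": 0,"wy": 0,"wz": 0,"claw": 1},
  ],
)

```text
time: 13.75
tool_pos: [0.5734, -0.2097, 0.177]
eef_rot: [-0.043, 0.999, 0.0, 0.001]
ft_force: [0.7, 1.0, -0.8]
gripper_width: 0.23
```

Run:
```python
from h import *
s,r=st()
```

```text
t 13.75 pos [ 0.5734 -0.2097  0.177 ] F [ 0.7  1.  -0.8] w 0.23
[[-0.996 -0.085  0.003]
 [-0.085  0.996  0.001]
 [-0.003  0.001 -1.   ]]
q [ 0.88  1.05 -1.3   1.64  1.05  1.3   1.04]
```

carry_out(
  rows=[
    {"dx": 0,"dy": 0,"dz": -3,"wx": 0,"wy": 0,"wz": 0,"claw": 1},
    {"dx": 0,"dy": 0,"dz": -4,"wx": 0,"wy": 0,"wz": 0,"claw": 1},
    {"dx": 0,"dy": 0,"dz": 0,"wx": 0,"wy": 0,"wz": 0,"claw": 1},
  ],
)

```text
time: 14.05
tool_pos: [0.5732, -0.2096, 0.1842]
eef_rot: [-0.043, 0.999, 0.001, 0.001]
ft_force: [0.5, -0.1, -1.6]
gripper_width: 0.226
```

Run:
```python
from h import *
s,r=st(); snap('scene','s14')
cv2.imwrite('pics/c3.png',cv2.resize(cv2.imread('pics/s14.png')[160:260,200:300],(600,600)))
plan(np.array([.573,-.2095,.185])-.09*np.array([np.cos(.0855),np.sin(.0855),0]),Rz(4.9,0),6)
```

```text
t 14.05 pos [ 0.5732 -0.2096  0.1842] F [ 0.5 -0.1 -1.6] w 0.226
[[-0.996 -0.086  0.002]
 [-0.086  0.996  0.001]
 [-0.002  0.001 -1.   ]]
q [ 0.88  1.05 -1.31  1.63  1.04  1.31  1.04]
total mm [-89.7  -7.4   1.1] deg 0.1
{"dx":15.0,"dy":0.0,"dz":-0.2,"wx":0.0,"wy":0.0,"wz":0.0}
{"dx":15.0,"dy":0.0,"dz":-0.2,"wx":0.0,"wy":0.0,"wz":0.0}
{"dx":15.0,"dy":0.0,"dz":-0.2,"wx":0.0,"wy":0.0,"wz":0.0}
{"dx":15.0,"dy":0.0,"dz":-0.2,"wx":0.0,"wy":0.0,"wz":0.0}
{"dx":15.0,"dy":0.0,"dz":-0.2,"wx":0.0,"wy":0.0,"wz":0.0}
{"dx":15.0,"dy":0.0,"dz":-0.2,"wx":0.0,"wy":0.0,"wz":0.0}
```

View pics/c3.png

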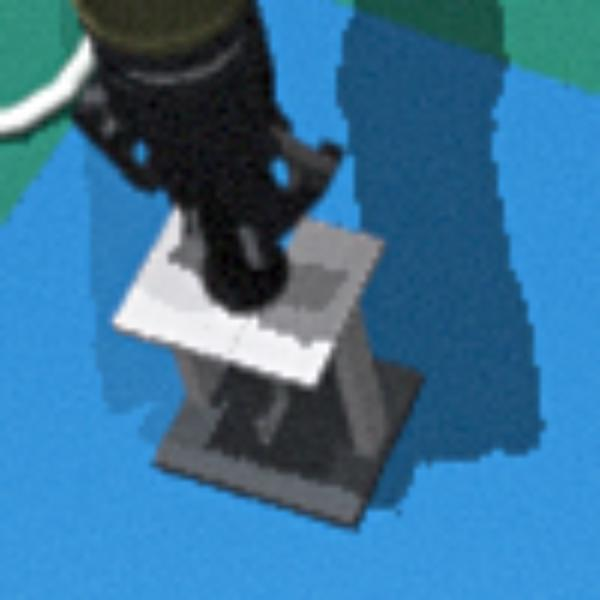

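carry_out(
  rows=[
    {"dx": 15,"dy": 0,"dz": 0,"wx": 0,"wy": 0,"wz": 0,"claw": 1},
    {"dx": 15,"dy": 0,"dz": 0,"wx": 0,"wy": 0,"wz": 0,"claw": 1},
    {"dx": 15,"dy": 0,"dz": 0,"wx": 0,"wy": 0,"wz": 0,"claw": 1},
    {"dx": 15,"dy": 0,"dz": 0,"wx": 0,"wy": 0,"wz": 0,"claw": 1},
    {"dx": 15,"dy": 0,"dz": 0,"wx": 0,"wy": 0,"wz": 0,"claw": 1},
    {"dx": 13,"dy": 0,"dz": 0,"wx": 0,"wy": 0,"wz": 0,"claw": 1},
    {"dx": 8,"dy": 0,"dz": 0,"wx": 0,"wy": 0,"wz": 0,"claw": 1},
  ],
)

```text
time: 14.8
tool_pos: [0.4749, -0.2173, 0.1836]
eef_rot: [-0.043, 0.999, 0.001, 0.002]
ft_force: [0.5, -0.6, -1.9]
gripper_width: 0.226
```

Run:
```python
from h import *
s,r=st(); snap('scene','s15')
cv2.imwrite('pics/c3.png',cv2.resize(cv2.imread('pics/s15.png')[140:260,190:310],(600,600)))
```

```text
t 14.8 pos [ 0.4749 -0.2173  0.1836] F [ 0.5 -0.6 -1.9] w 0.226
[[-0.996 -0.086  0.003]
 [-0.086  0.996  0.002]
 [-0.003  0.002 -1.   ]]
q [ 1.03  0.98 -1.35  1.9   1.05  1.21  0.95]
```

View pics/c3.png

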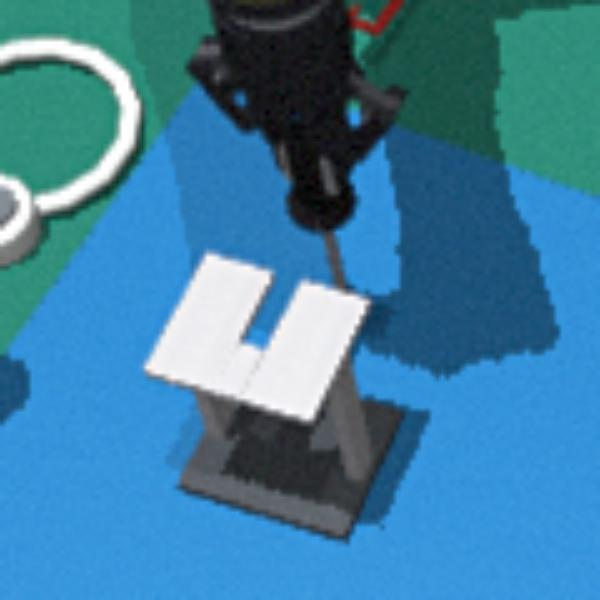

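carry_out(
  rows=[
    {"dx": 0,"dy": 0,"dz": -20,"wx": 0,"wy": 0,"wz": 0,"claw": 1},
    {"dx": 0,"dy": 0,"dz": -30,"wx": 0,"wy": 0,"wz": 0,"claw": 1},
    {"dx": 0,"dy": 5,"dz": -35,"wx": 0,"wy": 0,"wz": 0,"claw": 1},
    {"dx": 0,"dy": 10,"dz": -35,"wx": 0,"wy": 0,"wz": 0,"claw": 1},
    {"dx": 0,"dy": 20,"dz": -35,"wx": 0,"wy": 0,"wz": 0,"claw": 1},
    {"dx": 0,"dy": 20,"dz": -20,"wx": 0,"wy": 0,"wz": 0,"claw": 1},
  ],
)

```text
time: 15.45
tool_pos: [0.4692, -0.1639, 0.3612]
eef_rot: [-0.041, 0.999, 0.003, -0.002]
ft_force: [0.7, -0.2, -1.1]
gripper_width: 0.229
```

Run:
```python
from h import *
s,r=st(); snap('scene','s16')
a=cv2.imread('pics/s16.png')[230:320,320:430]; cv2.imwrite('pics/c3.png',cv2.resize(a,None,fx=7,fy=6.5,interpolation=2))
b=cv2.imread('pics/t11.png')[130:210,215:300]; cv2.imwrite('pics/c4.png',cv2.resize(b,None,fx=7,fy=7,interpolation=2))
plan([.50,.15,.36],Rz(3.7,0),8)
```

```text
t 15.45 pos [ 0.4692 -0.1639  0.3612] F [ 0.7 -0.2 -1.1] w 0.229
[[-0.997 -0.081 -0.003]
 [-0.081  0.997  0.006]
 [ 0.003  0.006 -1.   ]]
q [ 1.02  0.69 -1.43  1.71  0.7   1.37  1.12]
total mm [ 29.7 309.3  -4.5] deg 1.4
{"dx":-7.1,"dy":38.2,"dz":0.8,"wx":0.0,"wy":0.0,"wz":0.2}
{"dx":-7.0,"dy":38.2,"dz":0.8,"wx":0.0,"wy":0.0,"wz":0.2}
{"dx":-6.9,"dy":38.2,"dz":0.8,"wx":0.0,"wy":0.0,"wz":0.2}
{"dx":-6.7,"dy":38.2,"dz":0.7,"wx":0.0,"wy":0.0,"wz":0.2}
{"dx":-6.6,"dy":38.3,"dz":0.7,"wx":0.0,"wy":0.0,"wz":0.2}
{"dx":-6.5,"dy":38.3,"dz":0.7,"wx":0.0,"wy":0.0,"wz":0.2}
{"dx":-6.4,"dy":38.3,"dz":0.6,"wx":0.0,"wy":0.0,"wz":0.2}
{"dx":-6.3,"dy":38.3,"dz":0.6,"wx":0.0,"wy":0.0,"wz":0.2}
```

View pics/c3.png

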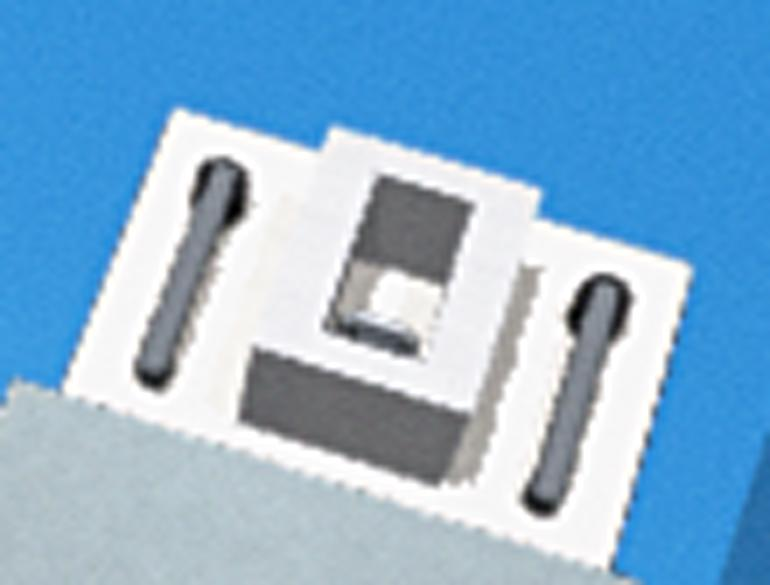

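View pics/c4.png

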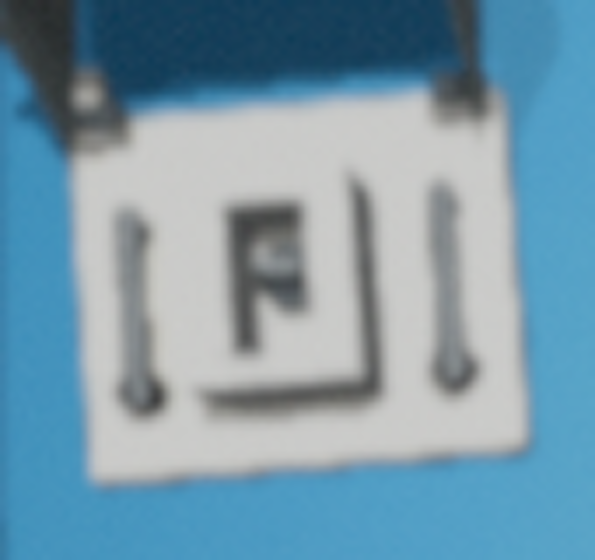

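Run:
```python
from h import *
c=[(374.6,256.5),(387.9,261.5),(380,285.1),(366.4,280.5)]
W=[plane('s16',*p,.12) for p in c]; print(np.round(W,4)); m=sum(W)/4; print('c',m)
for v in (W[3]-W[0],W[2]-W[1]): print(np.degrees(np.arctan2(v[1],v[0])),np.linalg.norm(v))
print(np.linalg.norm(W[1]-W[0]),np.linalg.norm(W[3]-W[2]))
# block top corners
f=lambda x,y:(320+x/7,230+y/6.5)
B=[plane('s16',*f(*p),.12) for p in [(335,128),(541,190),(472,412),(255,346)]]; print(np.round(B,4)); print('blockc',sum(B)/4)
for v in (B[3]-B[0],B[2]-B[1]): print(np.degrees(np.arctan2(v[1],v[0])),np.linalg.norm(v))
# base slab front corners at z .025
for p in [(177,107),(692,265)]: print('slab front',plane('s16',*f(*p),.025))
print('crown',plane('s16',374.1,281.5,.082))
print('top well',[np.round(plane('t11',u,v,.12),4) for u,v in [(247.6,159.7),(257.9,159.3),(248.6,180.3)]])
hc=np.array([.6975,.238]);bx=np.array([np.cos(.0646),np.sin(.0646)]); print('pred well', hc-bx*.105)
```

```text
[[0.5508 0.2104 0.12  ]
 [0.5503 0.2504 0.12  ]
 [0.6269 0.2533 0.12  ]
 [0.6294 0.2143 0.12  ]]
c [0.58934539 0.23210981 0.12      ]
2.8230626882536107 0.07867729194758602
2.1761101092712307 0.07664469000971841
0.04000918857194701 0.03912273949960767
[[0.5382 0.1852 0.12  ]
 [0.5327 0.2727 0.12  ]
 [0.6413 0.2798 0.12  ]
 [0.6482 0.1918 0.12  ]]
blockc [0.59008428 0.23236155 0.12      ]
3.4504537963070905 0.11017517321477473
3.7234992506171896 0.10887136726510854
slab front [0.50835496 0.10799172 0.025     ]
slab front [0.49435792 0.34481665 0.025     ]
crown [0.60721755 0.23348646 0.082     ]
top well [array([0.628 , 0.2509, 0.12  ]), array([0.6287, 0.2135, 0.12  ]), array([0.553 , 0.2478, 0.12  ])]
pred well [0.59271901 0.23122172]
```

carry_out(
  rows=[
    {"dx": -7,"dy": 36,"dz": 1,"wx": 0,"wy": 0,"wz": 0.2,"claw": 1},
    {"dx": -7,"dy": 36,"dz": 1,"wx": 0,"wy": 0,"wz": 0.2,"claw": 1},
    {"dx": -7,"dy": 36,"dz": 1,"wx": 0,"wy": 0,"wz": 0.2,"claw": 1},
    {"dx": -7,"dy": 36,"dz": 1,"wx": 0,"wy": 0,"wz": 0.2,"claw": 1},
    {"dx": -7,"dy": 36,"dz": 1,"wx": 0,"wy": 0,"wz": 0.2,"claw": 1},
    {"dx": -7,"dy": 36,"dz": 1,"wx": 0,"wy": 0,"wz": 0.2,"claw": 1},
    {"dx": -7,"dy": 36,"dz": 0,"wx": 0,"wy": 0,"wz": 0.2,"claw": 1},
    {"dx": -7,"dy": 30,"dz": 0,"wx": 0,"wy": 0,"wz": 0.2,"claw": 1},
  ],
)

```text
time: 16.3
tool_pos: [0.5105, 0.1331, 0.3601]
eef_rot: [-0.026, 1.0, 0.002, 0.004]
ft_force: [0.1, -0.0, -0.7]
gripper_width: 0.226
```

Run:
```python
from h import *
s,r=st(); snap('wrist','w17')
```

```text
t 16.3 pos [0.5105 0.1331 0.3601] F [ 0.1 -0.  -0.7] w 0.226
[[-0.999 -0.052  0.008]
 [-0.052  0.999  0.005]
 [-0.008  0.004 -1.   ]]
q [ 0.36  0.67 -1.29  1.65  0.66  1.33  0.59]
```

View pics/w17.png

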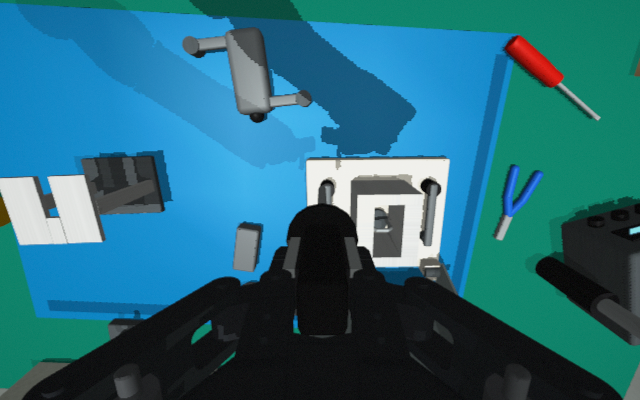

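Run:
```python
from h import *
a=cv2.imread('pics/w17.png')[170:280,340:450]; cv2.imwrite('pics/c3.png',cv2.resize(a,None,fx=6,fy=5.4,interpolation=2))
```

```text
(no output)
```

View pics/c3.png

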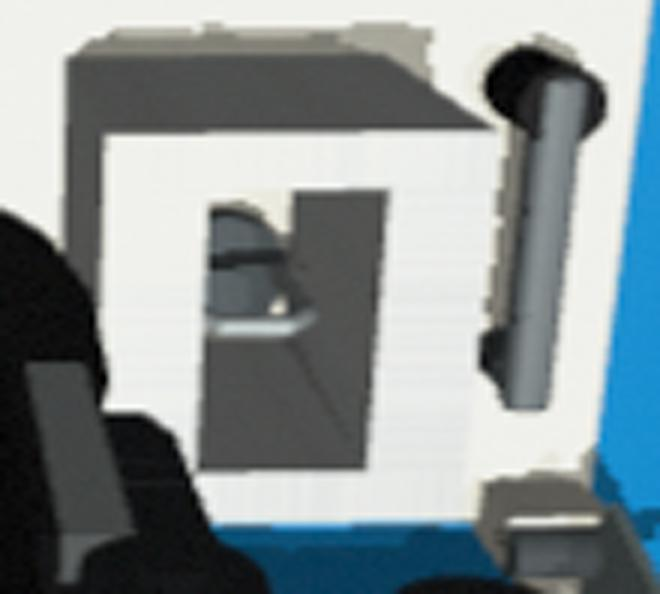

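Run:
```python
from h import *
print(tri(('w17',392,229.6),('s16',379.7,283.5)))
for z in (.078,.082,.086): print(z,plane('w17',384.2,230.6,z),plane('s16',374.1,281.5,z))
W=[plane('w17',*p,.12) for p in [(375,205.2),(404.7,205.2),(400.8,256.5),(373.3,256.7)]]; print(np.round(W,4),sum(W)/4)
f=lambda x,y:(340+x/6,170+y/5.4)
B=[plane('w17',*f(*p),.12) for p in [(103,133),(495,131),(468,520)]]; print(np.round(B,4),(B[0]+B[2])/2)
```

```text
(array([0.60424813, 0.25029651, 0.07705295]), [np.float64(0.2), np.float64(0.2)])
0.078 [0.60612212 0.23811339 0.078     ] [0.60550269 0.23334175 0.078     ]
0.082 [0.60455711 0.23708854 0.082     ] [0.60721755 0.23348646 0.082     ]
0.086 [0.60299209 0.2360637  0.086     ] [0.6089324  0.23363116 0.086     ]
[[0.5527 0.2104 0.12  ]
 [0.5506 0.2516 0.12  ]
 [0.629  0.2562 0.12  ]
 [0.6313 0.216  0.12  ]] [0.59089215 0.23352781 0.12      ]
[[0.5388 0.1843 0.12  ]
 [0.5338 0.2739 0.12  ]
 [0.6436 0.2837 0.12  ]] [0.59121928 0.23402135 0.12      ]
```

Run:
```python
from h import *
plan([.566,.2322,.31],Rz(3.6,0),6)
```

```text
total mm [ 55.7  92.8 -51. ] deg 0.9
{"dx":-10.1,"dy":14.8,"dz":8.8,"wx":0.1,"wy":0.1,"wz":-0.0}
{"dx":-10.1,"dy":14.8,"dz":8.7,"wx":0.1,"wy":0.1,"wz":-0.0}
{"dx":-10.1,"dy":14.8,"dz":8.7,"wx":0.1,"wy":0.1,"wz":-0.0}
{"dx":-10.2,"dy":14.8,"dz":8.6,"wx":0.1,"wy":0.1,"wz":-0.0}
{"dx":-10.2,"dy":14.8,"dz":8.6,"wx":0.1,"wy":0.1,"wz":-0.0}
{"dx":-10.2,"dy":14.8,"dz":8.5,"wx":0.1,"wy":0.1,"wz":-0.0}
```

carry_out(
  rows=[
    {"dx": -10,"dy": 15,"dz": 8.5,"wx": 0.1,"wy": 0.1,"wz": 0,"claw": 1},
    {"dx": -10,"dy": 15,"dz": 8.5,"wx": 0.1,"wy": 0.1,"wz": 0,"claw": 1},
    {"dx": -10,"dy": 15,"dz": 8.5,"wx": 0.1,"wy": 0.1,"wz": 0,"claw": 1},
    {"dx": -10,"dy": 15,"dz": 8.5,"wx": 0.1,"wy": 0.1,"wz": 0,"claw": 1},
    {"dx": -10,"dy": 15,"dz": 8.5,"wx": 0.1,"wy": 0.1,"wz": 0,"claw": 1},
    {"dx": -10,"dy": 14,"dz": 8.5,"wx": 0.1,"wy": 0.1,"wz": 0,"claw": 1},
    {"dx": 0,"dy": 0,"dz": 0,"wx": 0,"wy": 0,"wz": 0,"claw": 1},
  ],
)

```text
time: 17.05
tool_pos: [0.5676, 0.2397, 0.3067]
eef_rot: [-0.033, 0.999, 0.0, -0.0]
ft_force: [0.1, -1.1, -0.9]
gripper_width: 0.227
```

Run:
```python
from h import *
s,r=st(); snap('scene','s18'); snap('top','t18')
a=cv2.imread('pics/s18.png')[190:320,320:450]; cv2.imwrite('pics/c3.png',cv2.resize(a,None,fx=4.6,fy=4.6,interpolation=2))
plan([.566,.2322,.29],Rz(3.6,0),2)
p=np.array(s['tool_pos']); 
for nm,v in [('footS',[0,0,.152]),('tiptop',[-.024,0,.1345]),('foottip',[-.024,0,.152])]: 
    w=p+r.apply(v); print(nm,np.round(w,4),(proj('s18',w)-[320,190])*4.6)
```

```text
t 17.05 pos [0.5676 0.2397 0.3067] F [ 0.1 -1.1 -0.9] w 0.227
[[-0.998 -0.067 -0.001]
 [-0.067  0.998  0.001]
 [ 0.     0.001 -1.   ]]
q [ 0.08  0.82 -1.17  1.47  0.76  1.36  0.51]
total mm [ -1.3  -5.8 -17.9] deg 0.2
{"dx":0.8,"dy":-2.8,"dz":8.9,"wx":-0.0,"wy":0.0,"wz":0.1}
{"dx":0.8,"dy":-2.8,"dz":8.9,"wx":-0.0,"wy":0.0,"wz":0.1}
footS [0.5675 0.2398 0.1547] [294.41721751 321.97674393]
tiptop [0.5915 0.2414 0.1722] [287.58806705 344.32752697]
foottip [0.5914 0.2415 0.1547] [283.87719289 356.54540447]
```

View pics/c3.png

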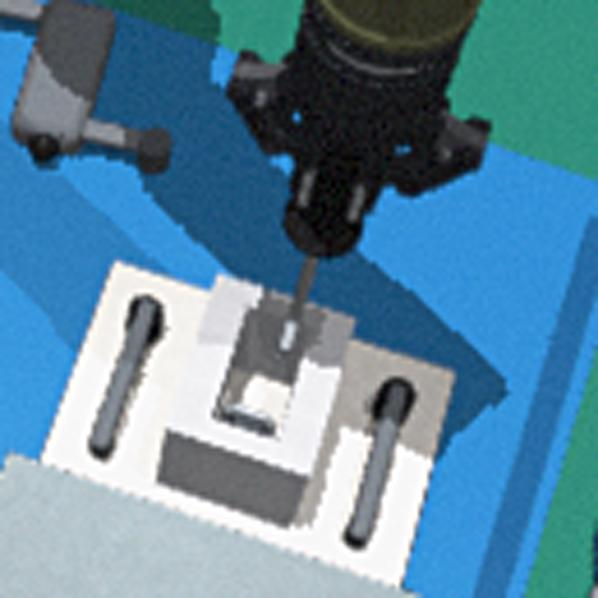

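carry_out(
  rows=[
    {"dx": 1,"dy": -4,"dz": 4,"wx": 0,"wy": 0,"wz": 0,"claw": 1},
    {"dx": 0,"dy": -3,"dz": 6,"wx": 0,"wy": 0,"wz": 0,"claw": 1},
    {"dx": 0,"dy": 0,"dz": 6,"wx": 0,"wy": 0,"wz": 0,"claw": 1},
  ],
)

```text
time: 17.45
tool_pos: [0.567, 0.2284, 0.2926]
eef_rot: [-0.032, 0.999, -0.0, 0.001]
ft_force: [0.2, -0.4, -1.4]
gripper_width: 0.225
```

Run:
```python
from h import *
s,r=st(); snap('scene','s19')
a=cv2.imread('pics/s19.png')[230:310,340:420]; cv2.imwrite('pics/c3.png',cv2.resize(a,None,fx=7,fy=7,interpolation=2))
plan([.566,.2322,.202],Rz(3.6,0),9)
p=np.array(s['tool_pos']); 
for nm,v in [('footS',[0,0,.152]),('tiptop',[-.024,0,.1345]),('foottip',[-.024,0,.152])]: 
    w=p+r.apply(v); print(nm,np.round(w,4),(proj('s19',w)-[340,230])*7)
```

```text
t 17.45 pos [0.567  0.2284 0.2926] F [ 0.2 -0.4 -1.4] w 0.225
[[-0.998 -0.064  0.003]
 [-0.064  0.998 -0.001]
 [-0.003 -0.001 -1.   ]]
q [ 0.11  0.83 -1.17  1.51  0.77  1.32  0.5 ]
total mm [ -0.7   4.3 -89.4] deg 0.1
{"dx":0.1,"dy":0.5,"dz":9.9,"wx":-0.0,"wy":0.0,"wz":0.0}
{"dx":0.1,"dy":0.5,"dz":9.9,"wx":-0.0,"wy":0.0,"wz":0.0}
{"dx":0.1,"dy":0.5,"dz":9.9,"wx":-0.0,"wy":0.0,"wz":0.0}
{"dx":0.1,"dy":0.5,"dz":9.9,"wx":-0.0,"wy":0.0,"wz":0.0}
{"dx":0.0,"dy":0.5,"dz":9.9,"wx":-0.0,"wy":0.0,"wz":0.0}
{"dx":0.0,"dy":0.5,"dz":9.9,"wx":-0.0,"wy":0.0,"wz":0.0}
{"dx":0.0,"dy":0.5,"dz":9.9,"wx":-0.0,"wy":0.0,"wz":0.0}
{"dx":0.0,"dy":0.5,"dz":9.9,"wx":-0.0,"wy":0.0,"wz":0.0}
{"dx":0.0,"dy":0.5,"dz":9.9,"wx":-0.0,"wy":0.0,"wz":0.0}
footS [0.5675 0.2283 0.1406] [276.00455794 214.16332965]
tiptop [0.5914 0.2298 0.1581] [264.95549439 247.59113192]
foottip [0.5914 0.2298 0.1406] [259.67342759 266.00982748]
```

View pics/c3.png

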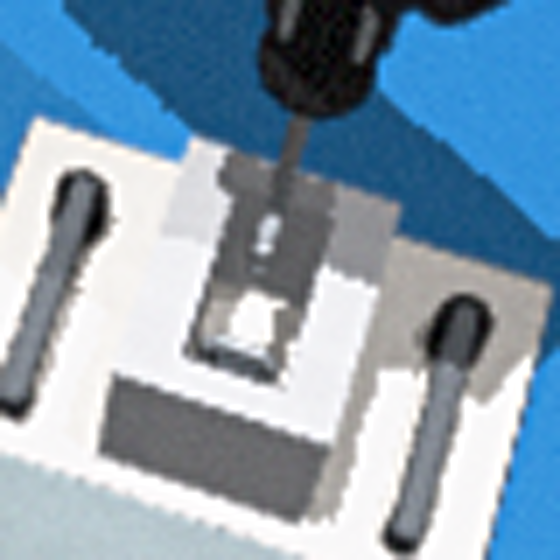

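Run:
```python
from h import *
s=get_state(); r=R.from_quat(s['eef_rot']); p=np.array(s['tool_pos'])
im=cv2.imread('pics/s19.png')
big=cv2.resize(im[215:300,345:420],None,fx=8,fy=7,interpolation=cv2.INTER_CUBIC)
def dot(v,c):
    q=(proj('s19',p+r.apply(v))-[345,215]+.5)*[8,7]; cv2.circle(big,tuple(int(a) for a in q),2,c,-1)
for a in np.arange(0,6.28,.25): dot([.022*np.cos(a),.022*np.sin(a),.027],(0,0,255)); dot([.004*np.cos(a),.004*np.sin(a),.08],(0,255,0)); dot([-.024+.0035*np.cos(a),.0035*np.sin(a),.1345],(255,0,255))
dot([0,0,.152],(0,255,255)); dot([-.024,0,.152],(0,255,255))
cv2.imwrite('pics/c5.png',big)
```

```text
(no output)
```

View pics/c5.png

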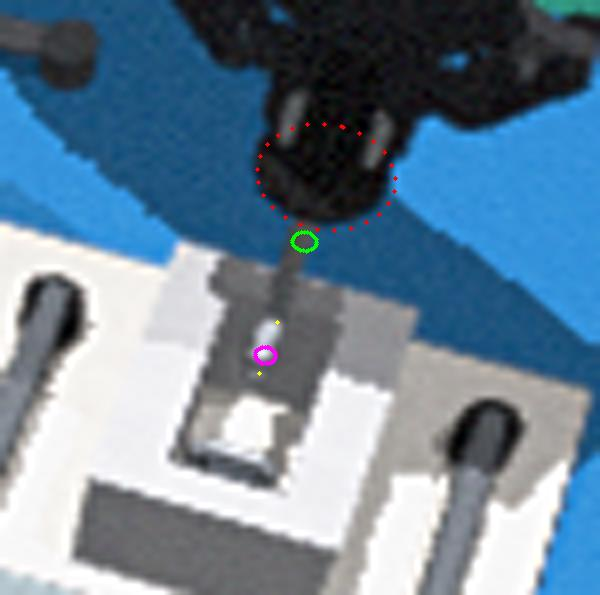

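carry_out(
  rows=[
    {"dx": 0.5,"dy": 4,"dz": 3,"wx": 0,"wy": 0,"wz": 0,"claw": 1},
    {"dx": 0,"dy": 1,"dz": 9,"wx": 0,"wy": 0,"wz": 0,"claw": 1},
    {"dx": 0,"dy": 0,"dz": 9,"wx": 0,"wy": 0,"wz": 0,"claw": 1},
    {"dx": 0,"dy": 0,"dz": 9,"wx": 0,"wy": 0,"wz": 0,"claw": 1},
    {"dx": 0,"dy": 0,"dz": 9,"wx": 0,"wy": 0,"wz": 0,"claw": 1},
  ],
)

```text
time: 18.0
tool_pos: [0.5659, 0.2331, 0.2499]
eef_rot: [-0.032, 0.999, -0.001, 0.001]
ft_force: [0.1, 0.2, -1.3]
gripper_width: 0.23
```

```bash
cat >> h.py <<'E'
def over(f,out,x0,x1,y0,y1,k=7):
    s=get_state(); r=R.from_quat(s['eef_rot']); p=np.array(s['tool_pos'])
    snap('scene',f); im=cv2.imread('pics/'+f+'.png'); big=cv2.resize(im[y0:y1,x0:x1],None,fx=k,fy=k,interpolation=cv2.INTER_CUBIC)
    def dot(v,c):
        q=(proj(f,p+r.apply(v))-[x0,y0]+.5)*k; cv2.circle(big,tuple(int(a) for a in q),2,c,-1)
    for a in np.arange(0,6.28,.4): dot([.022*np.cos(a),.022*np.sin(a),.027],(0,0,255)); dot([-.024+.0035*np.cos(a),.0035*np.sin(a),.1345],(255,0,255))
    dot([0,0,.152],(0,255,255)); dot([-.024,0,.152],(0,255,255))
    cv2.imwrite('pics/'+out+'.png',big)
E
python3 - <<'E'
from h import *
s,r=st(); over('s20','c5',345,420,230,310)
plan([.566,.2322,.202],Rz(3.6,0),5)
E
```

```text
t 18.0 pos [0.5659 0.2331 0.2499] F [ 0.1  0.2 -1.3] w 0.23
[[-0.998 -0.063  0.003]
 [-0.063  0.998 -0.001]
 [-0.002 -0.001 -1.   ]]
q [ 0.09  0.87 -1.14  1.56  0.82  1.25  0.45]
total mm [  0.6  -0.1 -46.1] deg 0.2
{"dx":-0.1,"dy":-0.0,"dz":9.2,"wx":-0.0,"wy":0.0,"wz":0.0}
{"dx":-0.1,"dy":-0.0,"dz":9.2,"wx":-0.0,"wy":0.0,"wz":0.0}
{"dx":-0.1,"dy":-0.0,"dz":9.2,"wx":-0.0,"wy":0.0,"wz":0.0}
{"dx":-0.1,"dy":-0.0,"dz":9.2,"wx":-0.0,"wy":0.0,"wz":0.0}
{"dx":-0.1,"dy":-0.0,"dz":9.2,"wx":-0.0,"wy":0.0,"wz":0.0}
```

View pics/c5.png

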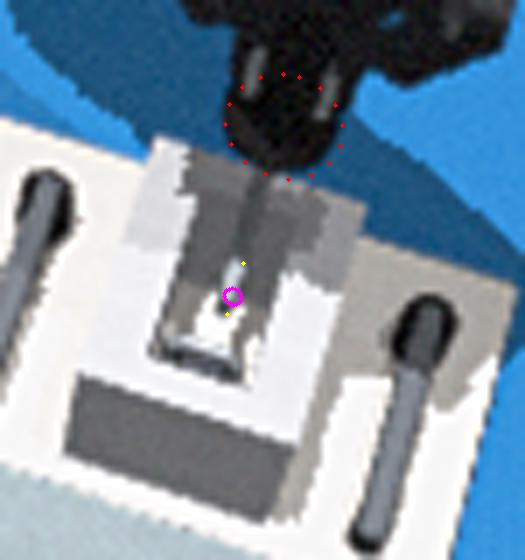

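carry_out(
  rows=[
    {"dx": 0,"dy": -0.3,"dz": 9,"wx": 0,"wy": 0,"wz": 0,"claw": 1},
    {"dx": 0,"dy": -0.3,"dz": 9,"wx": 0,"wy": 0,"wz": 0,"claw": 1},
    {"dx": 0,"dy": -0.3,"dz": 9,"wx": 0,"wy": 0,"wz": 0,"claw": 1},
    {"dx": 0,"dy": 0,"dz": 9,"wx": 0,"wy": 0,"wz": 0,"claw": 1},
    {"dx": 0,"dy": 0,"dz": 8,"wx": 0,"wy": 0,"wz": 0,"claw": 1},
  ],
)

```text
time: 18.55
tool_pos: [0.5657, 0.2314, 0.2006]
eef_rot: [-0.032, 0.999, -0.001, 0.0]
ft_force: [0.4, 0.8, -1.8]
gripper_width: 0.23
```

Run:
```python
from h import *
s,r=st(); over('s21','c5',345,420,230,310)
plan(np.array([.604-.0122,.2335,.2005]),Rz(3.6,0),4)
```

```text
t 18.55 pos [0.5657 0.2314 0.2006] F [ 0.4  0.8 -1.8] w 0.23
[[-0.998 -0.063  0.001]
 [-0.063  0.998 -0.002]
 [-0.001 -0.002 -1.   ]]
q [ 0.08  0.92 -1.1   1.62  0.88  1.17  0.4 ]
total mm [26.7  2.8  1.4] deg 0.2
{"dx":-6.7,"dy":0.3,"dz":-0.4,"wx":-0.1,"wy":-0.0,"wz":0.0}
{"dx":-6.7,"dy":0.3,"dz":-0.4,"wx":-0.1,"wy":-0.0,"wz":0.0}
{"dx":-6.7,"dy":0.3,"dz":-0.4,"wx":-0.1,"wy":-0.0,"wz":0.0}
{"dx":-6.7,"dy":0.3,"dz":-0.3,"wx":-0.1,"wy":-0.0,"wz":0.0}
```

View pics/c5.png

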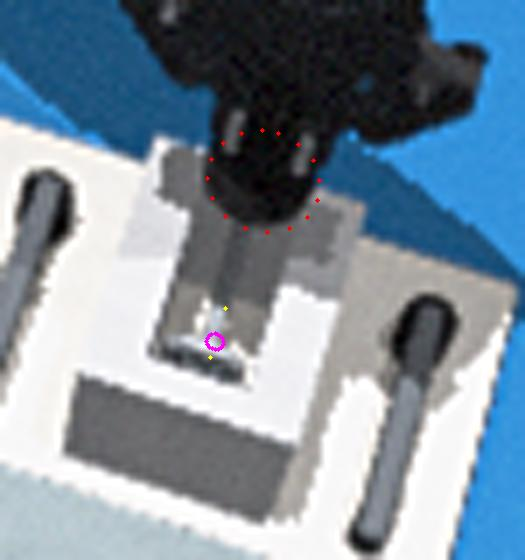

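carry_out(
  rows=[
    {"dx": -6,"dy": 0.3,"dz": 0,"wx": 0,"wy": 0,"wz": 0,"claw": 1},
    {"dx": -6,"dy": 0.3,"dz": 0,"wx": 0,"wy": 0,"wz": 0,"claw": 1},
  ],
)

```text
time: 18.8
tool_pos: [0.5772, 0.2321, 0.1987]
eef_rot: [-0.032, 0.999, -0.002, -0.001]
ft_force: [-0.1, 0.5, -2.0]
gripper_width: 0.231
```

carry_out(
  rows=[
    {"dx": -6,"dy": 0.3,"dz": 0,"wx": 0,"wy": 0,"wz": 0,"claw": 1},
    {"dx": -5,"dy": 0.3,"dz": 0,"wx": 0,"wy": 0,"wz": 0,"claw": 1},
  ],
)

```text
time: 19.0
tool_pos: [0.5901, 0.2339, 0.1994]
eef_rot: [-0.032, 0.999, -0.002, -0.0]
ft_force: [-0.4, -0.1, -1.6]
gripper_width: 0.228
```

Run:
```python
from h import *
s,r=st(); over('s22','c5',345,420,230,310)
plan(np.array([.604-.0122,.2335,.2005]),Rz(3.6,0),1)
```

```text
t 19.0 pos [0.5901 0.2339 0.1994] F [-0.4 -0.1 -1.6] w 0.228
[[-0.998 -0.064 -0.001]
 [-0.064  0.998 -0.003]
 [ 0.001 -0.003 -1.   ]]
q [ 0.07  0.95 -1.09  1.54  0.88  1.21  0.45]
total mm [ 0.8 -0.5  1.1] deg 0.2
{"dx":-0.8,"dy":-0.5,"dz":-1.1,"wx":-0.2,"wy":0.0,"wz":-0.0}
```

View pics/c5.png

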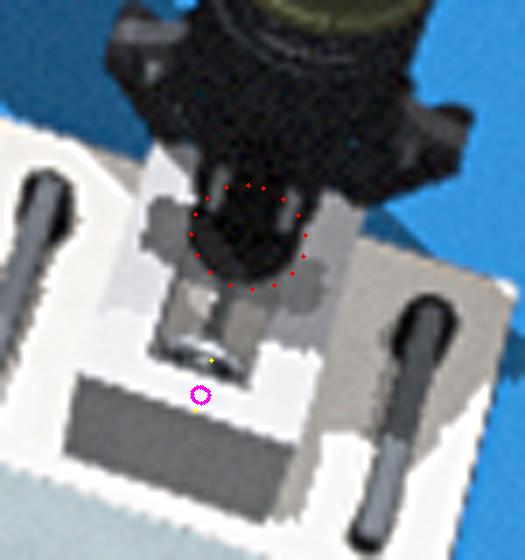

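carry_out(
  rows=[
    {"dx": -1,"dy": 0,"dz": -7,"wx": 0,"wy": 0,"wz": 0,"claw": 1},
    {"dx": 0,"dy": 0,"dz": -8,"wx": 0,"wy": 0,"wz": 0,"claw": 1},
    {"dx": 0,"dy": 0,"dz": -8,"wx": 0,"wy": 0,"wz": 0,"claw": 1},
  ],
)

```text
time: 19.35
tool_pos: [0.592, 0.234, 0.2235]
eef_rot: [-0.031, 1.0, -0.001, -0.0]
ft_force: [-0.7, 0.3, -1.9]
gripper_width: 0.231
```

carry_out(
  rows=[
    {"dx": 0,"dy": 0,"dz": -6,"wx": 0,"wy": 0,"wz": 0,"claw": 1},
    {"dx": 0,"dy": 0,"dz": -6,"wx": 0,"wy": 0,"wz": 0,"claw": 1},
  ],
)

```text
time: 19.55
tool_pos: [0.5918, 0.2341, 0.2365]
eef_rot: [-0.032, 1.0, -0.001, -0.0]
ft_force: [0.6, 1.2, -8.2]
gripper_width: 0.227
```

Run:
```python
from h import *
s,r=st(); over('s23','c5',345,420,230,310)
```

```text
t 19.55 pos [0.5918 0.2341 0.2365] F [ 0.6  1.2 -8.2] w 0.227
[[-0.998 -0.063 -0.   ]
 [-0.063  0.998 -0.003]
 [ 0.001 -0.003 -1.   ]]
q [ 0.07  0.91 -1.12  1.5   0.84  1.27  0.49]
```

View pics/c5.png

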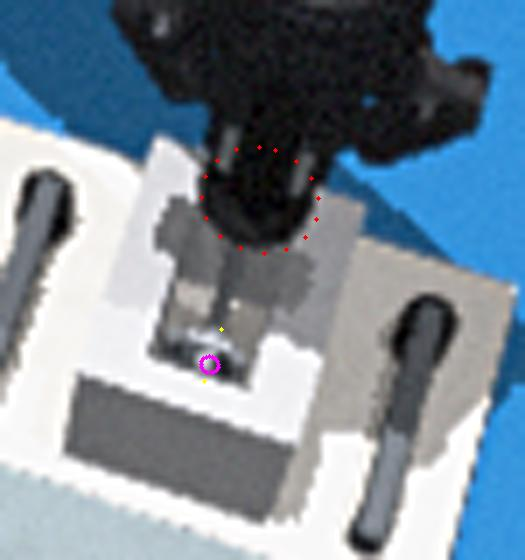

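carry_out(
  rows=[
    {"dx": 0,"dy": 0,"dz": -6,"wx": 0,"wy": 0,"wz": 0,"claw": 1},
    {"dx": 0,"dy": 0,"dz": -6,"wx": 0,"wy": 0,"wz": 0,"claw": 1},
    {"dx": 0,"dy": 0,"dz": -6,"wx": 0,"wy": 0,"wz": 0,"claw": 1},
    {"dx": 0,"dy": 0,"dz": -6,"wx": 0,"wy": 0,"wz": 0,"claw": 1},
  ],
)

```text
time: 20.0
tool_pos: [0.5918, 0.234, 0.2611]
eef_rot: [-0.032, 0.999, -0.001, -0.001]
ft_force: [1.4, 0.5, -8.5]
gripper_width: 0.222
```

carry_out(
  rows=[
    {"dx": 0,"dy": 0,"dz": -3,"wx": 0,"wy": 0,"wz": 0,"claw": 1},
    {"dx": 0,"dy": 0,"dz": -3,"wx": 0,"wy": 0,"wz": 0,"claw": 1},
  ],
)

```text
time: 20.2
tool_pos: [0.5918, 0.2341, 0.268]
eef_rot: [-0.032, 0.999, -0.001, -0.001]
ft_force: [1.1, 0.5, -8.6]
gripper_width: 0.225
```

Run:
```python
from h import *
s,r=st(); over('s24','c5',345,420,230,310)
```

```text
t 20.2 pos [0.5918 0.2341 0.268 ] F [ 1.1  0.5 -8.6] w 0.225
[[-0.998 -0.064 -0.001]
 [-0.064  0.998 -0.003]
 [ 0.001 -0.003 -1.   ]]
q [ 0.08  0.88 -1.14  1.46  0.81  1.32  0.52]
```

View pics/c5.png

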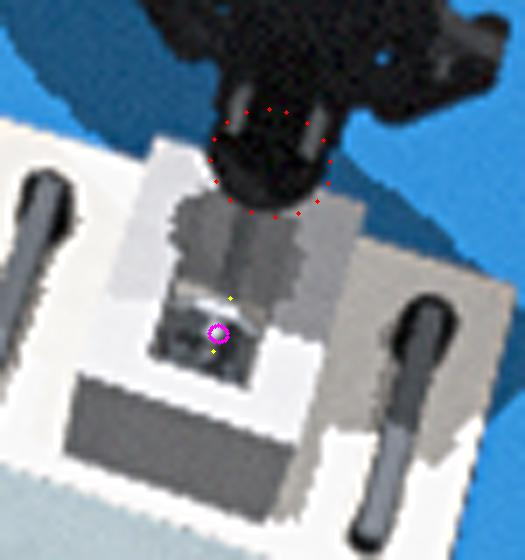

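Continue in 2 mm steps until the force rises.

carry_out(
  rows=[
    {"dx": 0,"dy": 0,"dz": -2,"wx": 0,"wy": 0,"wz": 0,"claw": 1},
  ],
)

```text
time: 20.35
tool_pos: [0.5918, 0.2341, 0.2705]
eef_rot: [-0.032, 0.999, -0.001, -0.0]
ft_force: [1.3, 1.1, -8.9]
gripper_width: 0.226
```

carry_out(
  rows=[
    {"dx": 0,"dy": 0,"dz": -2,"wx": 0,"wy": 0,"wz": 0,"claw": 1},
  ],
)

```text
time: 20.45
tool_pos: [0.5916, 0.2337, 0.2711]
eef_rot: [-0.032, 0.999, -0.002, -0.001]
ft_force: [4.0, 3.3, -22.6]
gripper_width: 0.223
```

carry_out(
  rows=[
    {"dx": 0,"dy": 0,"dz": -2,"wx": 0,"wy": 0,"wz": 0,"claw": 1},
  ],
)

```text
time: 20.55
tool_pos: [0.5916, 0.2334, 0.2712]
eef_rot: [-0.032, 0.999, -0.002, -0.002]
ft_force: [4.2, 3.7, -23.3]
gripper_width: 0.224
```

carry_out(
  rows=[
    {"dx": 0,"dy": 0,"dz": 3,"wx": 0,"wy": 0,"wz": 0,"claw": 1},
    {"dx": 0,"dy": 0,"dz": 4,"wx": 0,"wy": 0,"wz": 0,"claw": 1},
  ],
)

```text
time: 20.75
tool_pos: [0.5916, 0.2341, 0.2664]
eef_rot: [-0.032, 0.999, -0.001, -0.001]
ft_force: [-0.4, -1.3, -0.9]
gripper_width: 0.224
```

carry_out(
  rows=[
    {"dx": 0,"dy": 0,"dz": 6,"wx": 0,"wy": 0,"wz": 0,"claw": 1},
    {"dx": 0,"dy": 0,"dz": 6,"wx": 0,"wy": 0,"wz": 0,"claw": 1},
    {"dx": 0,"dy": 0,"dz": 4,"wx": 0,"wy": 0,"wz": 0,"claw": 1},
  ],
)

```text
time: 21.05
tool_pos: [0.5918, 0.2348, 0.2526]
eef_rot: [-0.032, 0.999, -0.001, 0.0]
ft_force: [-0.5, 0.5, -0.8]
gripper_width: 0.226
```

Run:
```python
from h import *
s,r=st(); over('s25','c5',345,420,230,310)
plan(np.array([.565,.2322,.247]),Rz(3.6,0),5)
```

```text
t 21.05 pos [0.5918 0.2348 0.2526] F [-0.5  0.5 -0.8] w 0.226
[[-0.998 -0.063  0.001]
 [-0.063  0.998 -0.002]
 [-0.001 -0.002 -1.   ]]
q [ 0.08  0.89 -1.13  1.48  0.82  1.29  0.5 ]
total mm [-26.6  -2.4  -4.9] deg 0.1
{"dx":5.3,"dy":-0.1,"dz":1.0,"wx":-0.0,"wy":-0.0,"wz":0.0}
{"dx":5.3,"dy":-0.1,"dz":1.0,"wx":-0.0,"wy":-0.0,"wz":0.0}
{"dx":5.3,"dy":-0.1,"dz":1.0,"wx":-0.0,"wy":-0.0,"wz":0.0}
{"dx":5.3,"dy":-0.1,"dz":1.0,"wx":-0.0,"wy":-0.0,"wz":0.0}
{"dx":5.3,"dy":-0.1,"dz":1.0,"wx":-0.0,"wy":-0.0,"wz":0.0}
```

View pics/c5.png

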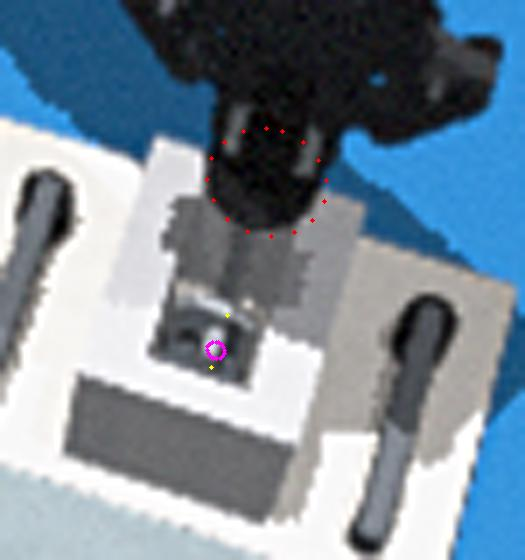

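carry_out(
  rows=[
    {"dx": 0,"dy": -0.5,"dz": 4,"wx": 0,"wy": 0,"wz": 0,"claw": 1},
    {"dx": 3,"dy": -0.5,"dz": 1,"wx": 0,"wy": 0,"wz": 0,"claw": 1},
    {"dx": 5,"dy": -0.5,"dz": 0,"wx": 0,"wy": 0,"wz": 0,"claw": 1},
  ],
)

```text
time: 21.4
tool_pos: [0.5836, 0.2324, 0.2465]
eef_rot: [-0.031, 1.0, -0.001, 0.0]
ft_force: [0.4, -0.1, -1.5]
gripper_width: 0.224
```

carry_out(
  rows=[
    {"dx": 6,"dy": 0,"dz": 0,"wx": 0,"wy": 0,"wz": 0,"claw": 1},
    {"dx": 6,"dy": 0,"dz": 0,"wx": 0,"wy": 0,"wz": 0,"claw": 1},
    {"dx": 6,"dy": 0,"dz": 0,"wx": 0,"wy": 0,"wz": 0,"claw": 1},
  ],
)

```text
time: 21.7
tool_pos: [0.5638, 0.2312, 0.2467]
eef_rot: [-0.032, 1.0, -0.001, 0.0]
ft_force: [0.5, -0.3, -1.2]
gripper_width: 0.229
```

Run:
```python
from h import *
s,r=st(); over('s26','c5',345,420,230,310)
plan(np.array([.565,.2322,.247]),Rz(3.6,0),1)
```

```text
t 21.7 pos [0.5638 0.2312 0.2467] F [ 0.5 -0.3 -1.2] w 0.229
[[-0.998 -0.063  0.   ]
 [-0.063  0.998 -0.002]
 [ 0.    -0.002 -1.   ]]
q [ 0.09  0.87 -1.14  1.57  0.82  1.24  0.44]
total mm [2.4 0.9 0.1] deg 0.2
{"dx":-2.4,"dy":0.8,"dz":-0.1,"wx":-0.1,"wy":-0.1,"wz":0.1}
```

View pics/c5.png

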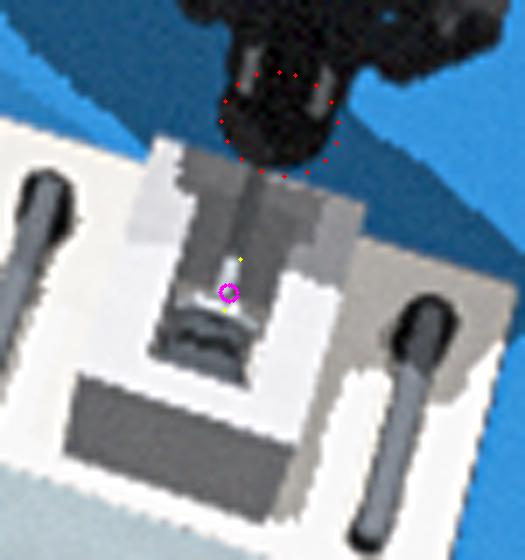

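carry_out(
  rows=[
    {"dx": 0,"dy": 0,"dz": -8,"wx": 0,"wy": 0,"wz": 0,"claw": 1},
    {"dx": 0,"dy": 0,"dz": -12,"wx": 0,"wy": 0,"wz": 0,"claw": 1},
    {"dx": 0,"dy": 0,"dz": -15,"wx": 0,"wy": 0,"wz": 0,"claw": 1},
    {"dx": 0,"dy": 0,"dz": -20,"wx": 0,"wy": 0,"wz": 0,"claw": 1},
    {"dx": 0,"dy": 0,"dz": -25,"wx": 0,"wy": 0,"wz": 0,"claw": 1},
    {"dx": 0,"dy": 0,"dz": -25,"wx": 0,"wy": 0,"wz": 0,"claw": 1},
  ],
)

```text
time: 22.35
tool_pos: [0.5623, 0.231, 0.3582]
eef_rot: [-0.033, 0.999, -0.001, -0.001]
ft_force: [0.4, -1.0, -1.1]
gripper_width: 0.228
```

Run:
```python
from h import *
s,r=st()
plan(np.array([.478,-.15,.355]),Rz(4.9,0),10)
```

```text
t 22.35 pos [0.5623 0.231  0.3582] F [ 0.4 -1.  -1.1] w 0.228
[[-0.998 -0.065 -0.003]
 [-0.065  0.998 -0.003]
 [ 0.003 -0.003 -1.   ]]
q [ 0.1   0.76 -1.2   1.41  0.71  1.44  0.55]
total mm [ -84.3 -381.    -3.2] deg 1.2
{"dx":10.9,"dy":-37.5,"dz":0.5,"wx":-0.0,"wy":-0.0,"wz":-0.1}
{"dx":11.0,"dy":-37.4,"dz":0.4,"wx":-0.0,"wy":-0.0,"wz":-0.1}
{"dx":11.0,"dy":-37.4,"dz":0.4,"wx":-0.0,"wy":-0.0,"wz":-0.1}
{"dx":11.1,"dy":-37.4,"dz":0.4,"wx":-0.0,"wy":-0.0,"wz":-0.1}
{"dx":11.2,"dy":-37.4,"dz":0.4,"wx":-0.0,"wy":-0.0,"wz":-0.1}
{"dx":11.3,"dy":-37.4,"dz":0.4,"wx":-0.0,"wy":-0.0,"wz":-0.1}
{"dx":11.3,"dy":-37.3,"dz":0.4,"wx":-0.0,"wy":-0.0,"wz":-0.1}
{"dx":11.4,"dy":-37.3,"dz":0.4,"wx":-0.0,"wy":-0.0,"wz":-0.1}
{"dx":11.5,"dy":-37.3,"dz":0.3,"wx":-0.0,"wy":-0.0,"wz":-0.1}
{"dx":11.6,"dy":-37.3,"dz":0.3,"wx":-0.0,"wy":-0.0,"wz":-0.1}
```

carry_out(
  rows=[
    {"dx": 11,"dy": -37,"dz": 0,"wx": 0,"wy": 0,"wz": -0.1,"claw": 1},
    {"dx": 11,"dy": -37,"dz": 0,"wx": 0,"wy": 0,"wz": -0.1,"claw": 1},
    {"dx": 11,"dy": -37,"dz": 0,"wx": 0,"wy": 0,"wz": -0.1,"claw": 1},
    {"dx": 11,"dy": -37,"dz": 0,"wx": 0,"wy": 0,"wz": -0.1,"claw": 1},
    {"dx": 11,"dy": -37,"dz": 0,"wx": 0,"wy": 0,"wz": -0.1,"claw": 1},
    {"dx": 11,"dy": -37,"dz": 0,"wx": 0,"wy": 0,"wz": -0.1,"claw": 1},
    {"dx": 11,"dy": -37,"dz": 0,"wx": 0,"wy": 0,"wz": -0.1,"claw": 1},
    {"dx": 11,"dy": -37,"dz": 0,"wx": 0,"wy": 0,"wz": -0.1,"claw": 1},
  ],
)

```text
time: 23.15
tool_pos: [0.4979, -0.068, 0.3732]
eef_rot: [-0.046, 0.999, 0.005, 0.01]
ft_force: [0.5, -0.5, -0.4]
gripper_width: 0.225
```

Run:
```python
from h import *
s,r=st(); snap('scene','s27'); snap('top','t27')
a=cv2.imread('pics/s27.png')[230:320,335:425]; b=cv2.imread('pics/t27.png')[130:210,215:300]
cv2.imwrite('pics/c5.png',np.hstack([cv2.resize(a,(400,400),interpolation=2),cv2.resize(b,(400,400),interpolation=2)]))
q=np.array([.573,-.2095])-.10*np.array([np.cos(.0855),np.sin(.0855)]); print(q)
plan(np.array([*q,.30]),Rz(4.9,0),4)
```

```text
t 23.15 pos [ 0.4979 -0.068   0.3732] F [ 0.5 -0.5 -0.4] w 0.225
[[-0.996 -0.092  0.02 ]
 [-0.091  0.996  0.011]
 [-0.021  0.01  -1.   ]]
q [ 0.83  0.65 -1.39  1.7   0.66  1.33  0.99]
[ 0.47336529 -0.21803959]
total mm [ -24.2 -144.7  -71.8] deg 1.1
{"dx":9.3,"dy":-35.7,"dz":17.6,"wx":0.1,"wy":0.3,"wz":-0.1}
{"dx":9.2,"dy":-35.7,"dz":17.7,"wx":0.1,"wy":0.3,"wz":-0.1}
{"dx":9.2,"dy":-35.6,"dz":17.8,"wx":0.1,"wy":0.3,"wz":-0.1}
{"dx":9.2,"dy":-35.6,"dz":17.9,"wx":0.1,"wy":0.3,"wz":-0.1}
```

View pics/c5.png

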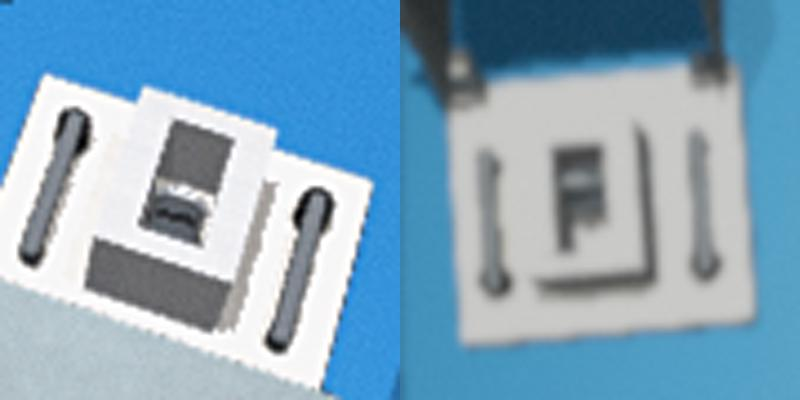

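carry_out(
  rows=[
    {"dx": 9,"dy": -36,"dz": 10,"wx": 0.1,"wy": 0.3,"wz": -0.1,"claw": 1},
    {"dx": 9,"dy": -36,"dz": 15,"wx": 0.1,"wy": 0.3,"wz": -0.1,"claw": 1},
    {"dx": 9,"dy": -36,"dz": 15,"wx": 0.1,"wy": 0.3,"wz": -0.1,"claw": 1},
    {"dx": 8,"dy": -35,"dz": 15,"wx": 0.1,"wy": 0.3,"wz": -0.1,"claw": 1},
  ],
)

```text
time: 23.65
tool_pos: [0.48, -0.2155, 0.3233]
eef_rot: [-0.049, 0.999, -0.0, 0.006]
ft_force: [0.5, 0.0, -0.6]
gripper_width: 0.222
```

Run:
```python
from h import *
s,r=st(); print(plane('s27',376.2,273.4,.125))
plan(np.array([.4734,-.218,.1845]),Rz(4.9,0),7)
```

```text
t 23.65 pos [ 0.48   -0.2155  0.3233] F [ 0.5  0.  -0.6] w 0.222
[[-0.995 -0.097  0.012]
 [-0.097  0.995  0.   ]
 [-0.012 -0.001 -1.   ]]
q [ 1.06  0.75 -1.37  1.72  0.77  1.31  1.21]
[0.60056614 0.23229502 0.125     ]
total mm [  -6.6   -2.5 -138.8] deg 1.0
{"dx":1.2,"dy":-0.2,"dz":19.8,"wx":-0.0,"wy":0.1,"wz":0.1}
{"dx":1.2,"dy":-0.3,"dz":19.8,"wx":-0.0,"wy":0.1,"wz":0.1}
{"dx":1.1,"dy":-0.3,"dz":19.8,"wx":-0.0,"wy":0.1,"wz":0.1}
{"dx":1.1,"dy":-0.3,"dz":19.8,"wx":-0.0,"wy":0.1,"wz":0.1}
{"dx":1.1,"dy":-0.3,"dz":19.8,"wx":-0.0,"wy":0.1,"wz":0.1}
{"dx":1.0,"dy":-0.3,"dz":19.8,"wx":-0.0,"wy":0.1,"wz":0.1}
{"dx":1.0,"dy":-0.3,"dz":19.8,"wx":-0.0,"wy":0.1,"wz":0.1}
```

carry_out(
  rows=[
    {"dx": 2,"dy": 0,"dz": 15,"wx": 0,"wy": 0.2,"wz": 0.2,"claw": 1},
    {"dx": 1,"dy": 0,"dz": 20,"wx": 0,"wy": 0.2,"wz": 0.2,"claw": 1},
    {"dx": 1,"dy": 0,"dz": 20,"wx": 0,"wy": 0.2,"wz": 0.2,"claw": 1},
    {"dx": 1,"dy": 0,"dz": 20,"wx": 0,"wy": 0.2,"wz": 0.1,"claw": 1},
    {"dx": 1,"dy": 0,"dz": 20,"wx": 0,"wy": 0,"wz": 0,"claw": 1},
    {"dx": 0,"dy": 0,"dz": 20,"wx": 0,"wy": 0,"wz": 0,"claw": 1},
    {"dx": 0,"dy": 0,"dz": 15,"wx": 0,"wy": 0,"wz": 0,"claw": 1},
  ],
)

```text
time: 24.35
tool_pos: [0.4807, -0.2178, 0.1952]
eef_rot: [-0.037, 0.999, -0.002, 0.004]
ft_force: [-0.4, 0.1, -1.4]
gripper_width: 0.228
```

Run:
```python
from h import *
s,r=st(); 
plan(np.array([.4734,-.218,.185]),Rz(4.9,0),1)
snap('wrist','w28'); snap('scene','s28')
cv2.imwrite('pics/c5.png',np.hstack([cv2.resize(cv2.imread('pics/s28.png')[140:260,190:310],(400,400),interpolation=2),cv2.resize(cv2.imread('pics/w28.png')[150:350,220:420],(400,400),interpolation=2)]))
```

```text
t 24.35 pos [ 0.4807 -0.2178  0.1952] F [-0.4  0.1 -1.4] w 0.228
[[-0.997 -0.073  0.009]
 [-0.073  0.997 -0.003]
 [-0.008 -0.004 -1.   ]]
q [ 0.99  0.89 -1.23  1.88  0.97  1.11  1.02]
total mm [ -7.3  -0.2 -10.2] deg 0.9
{"dx":7.4,"dy":0.4,"dz":10.2,"wx":-0.2,"wy":0.5,"wz":-0.7}
```

View pics/c5.png

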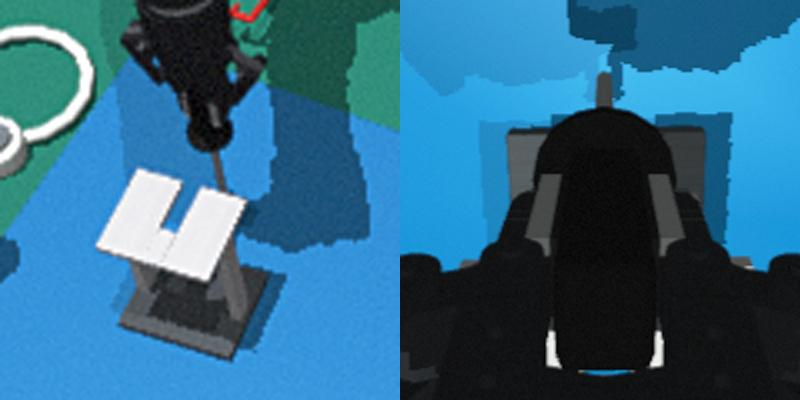

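carry_out(
  rows=[
    {"dx": 0,"dy": 0,"dz": 6,"wx": -0.2,"wy": 0.5,"wz": -0.6,"claw": 1},
    {"dx": 0,"dy": 0,"dz": 4,"wx": 0,"wy": 0,"wz": 0,"claw": 1},
    {"dx": 0,"dy": 0,"dz": 0,"wx": 0,"wy": 0,"wz": 0,"claw": 1},
  ],
)

```text
time: 24.75
tool_pos: [0.4818, -0.2174, 0.1862]
eef_rot: [-0.043, 0.999, -0.0, 0.0]
ft_force: [-0.2, -0.3, -1.7]
gripper_width: 0.228
```

Run:
```python
from h import *
s,r=st(); 
u=np.array([np.cos(.0855),np.sin(.0855)]); d=np.array(s['tool_pos'])[:2]-[.573,-.2095]; print('along',d@u,'lat',d@[-u[1],u[0]])
plan(np.array([.573,-.2095,.1835]),Rz(4.9,0),7)
```

```text
t 24.75 pos [ 0.4818 -0.2174  0.1862] F [-0.2 -0.3 -1.7] w 0.228
[[-0.996 -0.085  0.   ]
 [-0.085  0.996 -0.   ]
 [-0.    -0.    -1.   ]]
q [ 0.98  0.91 -1.22  1.88  0.98  1.11  1.03]
along -0.09157567940261924 lat -4.86446507286016e-05
total mm [91.2  7.9 -2.7] deg 0.0
{"dx":-13.1,"dy":0.0,"dz":0.4,"wx":-0.0,"wy":0.0,"wz":-0.0}
{"dx":-13.1,"dy":0.0,"dz":0.4,"wx":-0.0,"wy":0.0,"wz":-0.0}
{"dx":-13.1,"dy":0.0,"dz":0.4,"wx":-0.0,"wy":0.0,"wz":-0.0}
{"dx":-13.1,"dy":0.0,"dz":0.4,"wx":-0.0,"wy":0.0,"wz":-0.0}
{"dx":-13.1,"dy":0.0,"dz":0.4,"wx":-0.0,"wy":0.0,"wz":-0.0}
{"dx":-13.1,"dy":0.0,"dz":0.4,"wx":-0.0,"wy":0.0,"wz":-0.0}
{"dx":-13.1,"dy":0.0,"dz":0.4,"wx":-0.0,"wy":0.0,"wz":-0.0}
```

Aligned with the slot; push in.

carry_out(
  rows=[
    {"dx": -12,"dy": 0,"dz": 0,"wx": 0,"wy": 0,"wz": 0,"claw": 1},
    {"dx": -12,"dy": 0,"dz": 0,"wx": 0,"wy": 0,"wz": 0,"claw": 1},
    {"dx": -12,"dy": 0,"dz": 0,"wx": 0,"wy": 0,"wz": 0,"claw": 1},
  ],
)

```text
time: 25.05
tool_pos: [0.5183, -0.215, 0.1875]
eef_rot: [-0.042, 0.999, -0.001, 0.0]
ft_force: [-0.4, -0.3, -0.5]
gripper_width: 0.225
```

```bash
cat >> h.py <<'E'
def slot():
    s,r=st(); u=np.array([np.cos(.0855),np.sin(.0855)]); d=np.array(s['tool_pos'])[:2]-[.573,-.2095]; print('along',np.round(d@u,4),'lat',np.round(d@[-u[1],u[0]],4)); plan(np.array([.573,-.2095,.1835]),Rz(4.9,0),1)
E
python3 - <<'E'
from h import *
slot()
E
```

```text
t 25.05 pos [ 0.5183 -0.215   0.1875] F [-0.4 -0.3 -0.5] w 0.225
[[-0.996 -0.084  0.   ]
 [-0.084  0.996 -0.001]
 [-0.    -0.001 -1.   ]]
q [ 0.93  0.94 -1.21  1.78  0.97  1.15  1.05]
along -0.055 lat -0.0009
total mm [54.7  5.5 -4. ] deg 0.1
{"dx":-55.0,"dy":0.9,"dz":4.0,"wx":-0.1,"wy":0.0,"wz":-0.1}
```

carry_out(
  rows=[
    {"dx": -10,"dy": 0.6,"dz": 1,"wx": 0,"wy": 0,"wz": 0,"claw": 1},
    {"dx": -10,"dy": 0.4,"dz": 1,"wx": 0,"wy": 0,"wz": 0,"claw": 1},
    {"dx": -10,"dy": 0.2,"dz": 1,"wx": 0,"wy": 0,"wz": 0,"claw": 1},
    {"dx": -10,"dy": 0.2,"dz": 0.5,"wx": 0,"wy": 0,"wz": 0,"claw": 1},
    {"dx": -8,"dy": 0,"dz": 0.5,"wx": 0,"wy": 0,"wz": 0,"claw": 1},
  ],
)

```text
time: 25.55
tool_pos: [0.571, -0.2088, 0.1841]
eef_rot: [-0.042, 0.999, -0.001, 0.001]
ft_force: [0.4, 0.2, -1.1]
gripper_width: 0.221
```

Run:
```python
from h import *
slot(); snap('scene','s29'); snap('wrist','w29')
cv2.imwrite('pics/c5.png',np.hstack([cv2.resize(cv2.imread('pics/s29.png')[160:260,200:300],(400,400),interpolation=2),cv2.resize(cv2.imread('pics/w29.png')[150:350,220:420],(400,400),interpolation=2)]))
```

```text
t 25.55 pos [ 0.571  -0.2088  0.1841] F [ 0.4  0.2 -1.1] w 0.221
[[-0.996 -0.084  0.002]
 [-0.084  0.997 -0.001]
 [-0.002 -0.001 -1.   ]]
q [ 0.85  0.98 -1.18  1.64  0.97  1.21  1.09]
along -0.0019 lat 0.0008
total mm [ 2.  -0.7 -0.6] deg 0.2
{"dx":-1.9,"dy":-0.8,"dz":0.7,"wx":-0.1,"wy":0.1,"wz":-0.1}
```

View pics/c5.png

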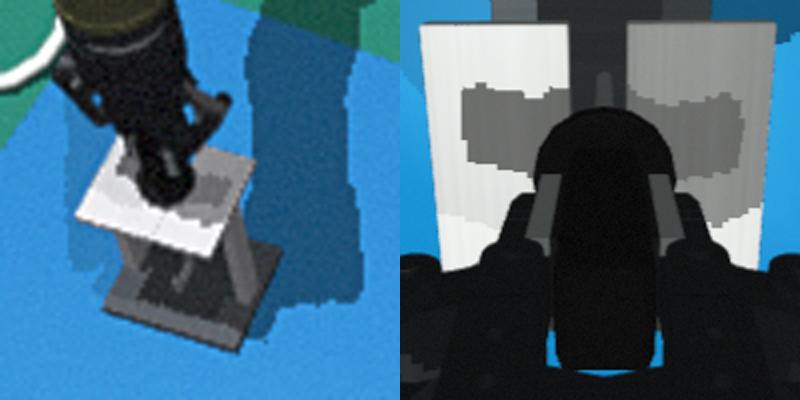

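carry_out(
  rows=[
    {"dx": -2.2,"dy": -0.8,"dz": 2,"wx": 0,"wy": 0.1,"wz": -0.1,"claw": 1},
    {"dx": 0,"dy": 0,"dz": 2.5,"wx": 0,"wy": 0,"wz": 0,"claw": 1},
    {"dx": 0,"dy": 0,"dz": 1.5,"wx": 0,"wy": 0,"wz": 0,"claw": 1},
  ],
)

```text
time: 25.95
tool_pos: [0.5729, -0.2095, 0.1776]
eef_rot: [-0.043, 0.999, -0.001, -0.0]
ft_force: [-0.4, -0.1, -1.1]
gripper_width: 0.226
```

Run:
```python
from h import *
slot()
```

```text
t 25.95 pos [ 0.5729 -0.2095  0.1776] F [-0.4 -0.1 -1.1] w 0.226
[[-0.996 -0.085 -0.   ]
 [-0.085  0.996 -0.001]
 [ 0.    -0.001 -1.   ]]
q [ 0.84  0.99 -1.18  1.64  0.98  1.2   1.09]
along -0.0001 lat 0.0
total mm [ 0.1 -0.   5.9] deg 0.1
{"dx":-0.1,"dy":-0.0,"dz":-5.9,"wx":-0.1,"wy":-0.0,"wz":0.0}
```

carry_out(
  rows=[
    {"dx": 0,"dy": 0,"dz": 1,"wx": 0,"wy": 0,"wz": 0,"claw": 1},
  ],
)

```text
time: 26.05
tool_pos: [0.5727, -0.2096, 0.1768]
eef_rot: [-0.043, 0.999, -0.001, -0.0]
ft_force: [-1.4, -0.3, 6.7]
gripper_width: 0.225
```

carry_out(
  rows=[
    {"dx": 0,"dy": 0,"dz": 1,"wx": 0,"wy": 0,"wz": 0,"claw": 1},
  ],
)

```text
time: 26.15
tool_pos: [0.5727, -0.2096, 0.1768]
eef_rot: [-0.043, 0.999, -0.001, 0.0]
ft_force: [-3.1, 0.1, 8.9]
gripper_width: 0.227
```

carry_out(
  rows=[
    {"dx": 0,"dy": 0,"dz": 0,"wx": 0,"wy": 0,"wz": 0,"claw": 0.6},
    {"dx": 0,"dy": 0,"dz": 0,"wx": 0,"wy": 0,"wz": 0,"claw": 0.35},
    {"dx": 0,"dy": 0,"dz": 0,"wx": 0,"wy": 0,"wz": 0,"claw": 0.3},
    {"dx": 0,"dy": 0,"dz": 0,"wx": 0,"wy": 0,"wz": 0,"claw": 0.3},
  ],
)

```text
time: 26.55
tool_pos: [0.5726, -0.2099, 0.1773]
eef_rot: [-0.043, 0.999, -0.001, 0.001]
ft_force: [0.2, -0.3, -0.5]
gripper_width: 0.7
```

carry_out(
  rows=[
    {"dx": 0,"dy": 0,"dz": -10,"wx": 0,"wy": 0,"wz": 0,"claw": 0.3},
    {"dx": 0,"dy": 0,"dz": -20,"wx": 0,"wy": 0,"wz": 0,"claw": 0.3},
    {"dx": 0,"dy": 0,"dz": -25,"wx": 0,"wy": 0,"wz": 0,"claw": 0.3},
    {"dx": 0,"dy": 0,"dz": -30,"wx": 0,"wy": 0,"wz": 0,"claw": 0.3},
    {"dx": 0,"dy": 0,"dz": -30,"wx": 0,"wy": 0,"wz": 0,"claw": 0.3},
    {"dx": 20,"dy": 0,"dz": -30,"wx": 0,"wy": 0,"wz": 0,"claw": 0.3},
    {"dx": 30,"dy": 0,"dz": -20,"wx": 0,"wy": 0,"wz": 0,"claw": 0.3},
    {"dx": 0,"dy": 0,"dz": 0,"wx": 0,"wy": 0,"wz": 0,"claw": 0.3},
  ],
)

```text
time: 27.35
tool_pos: [0.5228, -0.2102, 0.359]
eef_rot: [-0.045, 0.999, -0.0, 0.004]
ft_force: [0.5, 0.1, 1.2]
gripper_width: 0.699
```

Run:
```python
from h import *
s,r=st(); snap('scene','s30'); snap('wrist','w30'); snap('top','t30')
a=cv2.imread('pics/s30.png'); b=cv2.imread('pics/w30.png'); cv2.imwrite('pics/c5.png',np.hstack([cv2.resize(a[185:250,215:275],(369,400),interpolation=2),cv2.resize(b[120:270,240:390],(400,400),interpolation=2)]))
```

```text
t 27.35 pos [ 0.5228 -0.2102  0.359 ] F [0.5 0.1 1.2] w 0.699
[[-0.996 -0.09   0.009]
 [-0.09   0.996  0.   ]
 [-0.009 -0.001 -1.   ]]
q [ 0.97  0.75 -1.34  1.55  0.74  1.42  1.25]
```

View pics/c5.png

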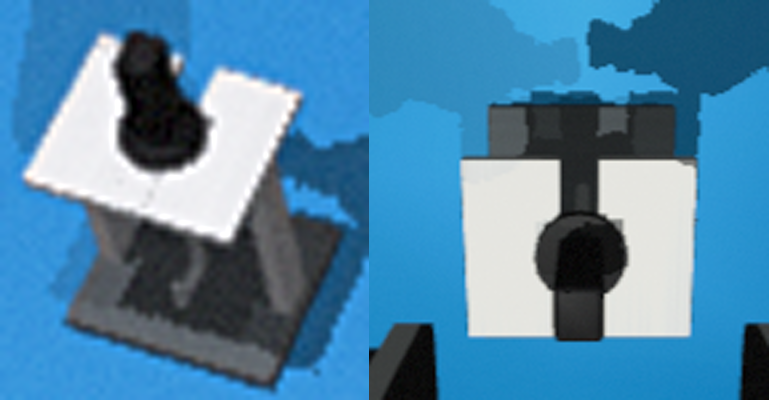

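View pics/s30.png

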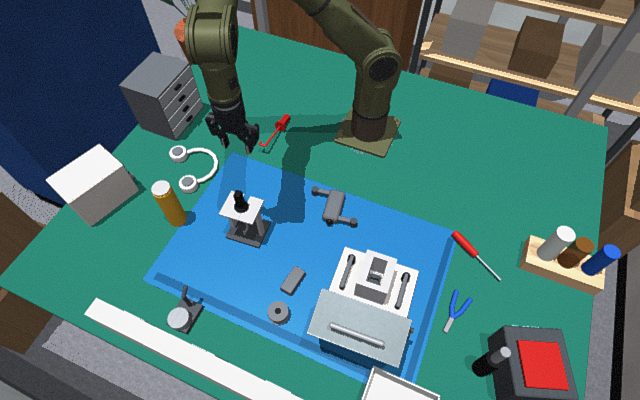

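Run:
```python
from h import *
print('collar',plane('w30',319.5,214.9,.158)); print('top',plane('w30',240+(579-369)/2.667,120+315/2.667,.225))
print('hood theta from handle',theta('s30',357.5,335.5))
for f0,f1 in (('scene0','s30'),('t11','t30')):
  a=load(f0)['f'].astype(int);b=load(f1)['f'].astype(int)
  m=(np.abs(a-b).max(2)>45).astype(np.uint8); m=cv2.morphologyEx(m,cv2.MORPH_OPEN,np.ones((3,3),np.uint8)); n,l,st_,c=cv2.connectedComponentsWithStats(m)
  print([(x[:5].tolist()) for x in st_[1:] if x[4]>15])
```

```text
collar [ 0.57093718 -0.20856104  0.158     ]
top [ 0.57324908 -0.20857631  0.225     ]
hood theta from handle (np.float64(1.4615590047804325), np.float64(109.0), array([0.81903989, 0.24589197, 0.25113961]))
[[184, 0, 76, 155, 5289], [295, 0, 8, 6, 28], [421, 0, 97, 51, 1966], [530, 0, 110, 192, 6834], [191, 5, 9, 21, 140], [304, 7, 10, 10, 52], [404, 14, 14, 10, 67], [333, 40, 5, 4, 17], [387, 44, 6, 8, 34], [369, 46, 5, 5, 23], [351, 61, 5, 20, 87], [394, 79, 4, 7, 24], [260, 120, 93, 104, 3304], [392, 126, 166, 109, 3505], [380, 139, 11, 5, 39], [307, 229, 118, 148, 11056]]
[[360, 131, 47, 61, 872], [409, 136, 27, 40, 369], [433, 175, 5, 7, 28], [367, 176, 9, 5, 43], [382, 179, 5, 4, 18], [363, 181, 6, 4, 21], [330, 187, 24, 19, 176], [361, 189, 10, 6, 44], [360, 196, 14, 11, 89], [465, 227, 6, 7, 36], [372, 233, 28, 56, 325], [423, 233, 6, 11, 43], [352, 240, 7, 9, 33], [430, 257, 9, 15, 57], [360, 262, 9, 17, 80], [484, 262, 10, 19, 136], [436, 273, 4, 5, 17], [471, 281, 12, 15, 81], [401, 284, 39, 27, 380], [382, 295, 13, 9, 58], [372, 303, 133, 58, 1588], [362, 305, 38, 17, 233], [365, 360, 6, 4, 19]]
```

Run:
```python
from plant import finish_job
print(finish_job())
```

```text
the job is handed in; nothing more can be done
None
```

The job is done and handed in at about 27.5 s on the robot's clock; no verdict was returned.

**Hood:** I pushed the handle up from below with closed fingers until the hood swung over by itself. In the last picture the handle fits 109°, which is 1.90 rad, its open stop.

**Lock plunger:** I hooked the wire loop with the black hook tool and drew it up. The pull stayed near 8.5 N, then jumped to 23 N with no further travel, about 1 mm above the expected stop height. After I unhooked and backed the hook out, the loop stayed up. The fingers stayed above the tool's collar and never came near the loop.

**Hook tool:** It is back in the rack slot, hook to the rack's +x, seated with a light press and released. The last wrist picture puts its collar about 2 mm from the measured home, within the calibration.

**Other things:** Comparing pictures from before and after shows changes only around the arm, its shadows and the hood, so nothing else appears to have moved.

**What disagreed or went wrong:**
- The suggested 45° finger tilt was out of reach at the handle. While trying it, joints 3 and 4 came to their range ends (-1.47 and 2.56), so I backed off and used about 20–28°. The readings showed no overrun.
- The scene camera showed the hook and loop 1–2 pixels (about 2–4 mm) off prediction. That was inside the hook's clearance.

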